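# Lay out the cryostat bench: unstack the supplies, order the instruments

## Task

Set out the bench for cryosectioning: take the stack of supplies apart and set the blade dispenser, the coverslip box and the slide box each flat in the rimmed white tray made to its size, putting the boxes down rather than dropping them. Lay the loose forceps and probe into the steel instrument tray in their order of use along it - forceps in the first lane, probe in the middle, then the spatula, which already lies in the last lane and stays undisturbed - each lying within its lane with its point the same way as the spatula's blade. When you finish, everything is let go and at rest.

Things in the scene. Friction and masses are not known exactly. Their poses are not given: they have to be found in the camera images.
- blade_box_mid (a point): Microtome blade dispenser, flat grey plastic box 96 x 26 x 16 mm high (80 g) with a black thumb slider on its upper face; top of the stack at the start, lying crosswise on the coverslip box. The point is the centre of the box; x along its 96 mm length, y across its 26 mm width, z up. Goes in blade_tray, either end first.
- cover_box_mid (a point): Coverslip box, white plastic box 60 x 36 x 22 mm high (90 g) with a glassy window in its lid; middle of the stack at the start, on the slide box. The point is the centre of the box; x along its 60 mm length, y across its 36 mm width, z up. Goes in cover_tray, either end first.
- slide_box_mid (a point): Box of 50 microscope slides, brown card with a grey band round its foot, 80 x 56 x 28 mm high (240 g); bottom of the stack at the start, on the bench. The point is the centre of the box; x along its 80 mm length, y across its 56 mm width, z up. Goes in slide_tray, either end first.
- forceps_mid (a point): Dark steel forceps 144 mm long, lying loose on the bench on their edges: two leaf-shaped arms joined at the tail (rigid, they do not close), 16 mm wide over both arms and 10 mm high for 25 mm either side of the middle. The point is the middle of the length, 5 mm above the underside; x points to the tips, y across, z up. Grasp across y at the middle.
- probe_mid (a point): Dissecting probe 148 mm long, lying loose on the bench: square black handle 10 mm wide and 10 mm high from 74 mm behind to 24 mm ahead of the point, then a cone and a thin steel needle. The point is the middle of the whole length, 5 mm above the underside; x points to the needle's tip, y across, z up. Grasp across y at the middle, on the handle.
- spatula_mid (a point): Steel spatula 154 mm long (handle 6 mm wide, 5 mm high, flat blade 18 mm wide), lying already in the last lane of the instrument tray (40 g, loose, not to be moved). The point is about the middle of its length, 2.5 mm above the underside; x points to the blade's end, which is the tray's +x.
- blade_tray: Fixed rimmed white plastic tray for the blade dispenser, the long narrow one: inside 114 x 44 mm, outside 120 x 50 mm. Inner floor (dark inlay) 3 mm above the bench, rim 3 mm thick, its top 5 mm above the inner floor. Origin: centre of the tray, on the bench; x along its length.
- cover_tray: Fixed rimmed white plastic tray for the coverslip box, the shortest one: inside 78 x 54 mm, outside 84 x 60 mm. Inner floor (dark inlay) 3 mm above the bench, rim 3 mm thick, its top 5 mm above the inner floor. Origin: centre of the tray, on the bench; x along its length.
- slide_tray: Fixed rimmed white plastic tray for the slide box, the widest one: inside 98 x 74 mm, outside 104 x 80 mm. Inner floor (dark inlay) 3 mm above the bench, rim 3 mm thick, its top 5 mm above the inner floor. Origin: centre of the tray, on the bench; x along its length.
- kit_tray: Fixed steel instrument tray, outside 175 x 137 mm, with three lanes side by side that run along its x. Lane centres at y = +44 mm (first lane: forceps), 0 (middle: probe) and -44 mm (last: the spatula is there). Inside length 170 mm; inner floor 3 mm above the bench; the two ribs between the lanes (y = +-22 mm, 3 mm wide) stand 3.5 mm and the outer rim 6 mm above the floor. Wire handles at the two x ends. Origin: centre of the tray, on the bench.
Things that resemble listed ones, but are neither listed nor needed, are in the scene too. What is shaped like the part that bears probe_mid but yellow is not meant.

How it is judged:
At the end, for the whole second after the job is handed in: Each box level on the floor of its own tray (13 mm, 0.22 rad); forceps in the first lane, probe in the middle lane, on the floor (13 mm across, 16 mm along, 0.2 rad), points the way of the spatula's blade; spatula moved under 12 mm; all at rest, released (horizontal distance between blade_box_mid and blade_tray below 0.013 m and angle between the x axis of blade_box_mid and the x axis of blade_tray, either way round below 0.22 rad and z of blade_box_mid in the frame of blade_tray between 0.008 and 0.014 m and angle between each of blade_box_mid, cover_box_mid, slide_box_mid's own z axis and vertical below 0.08 rad and linear speed of each of blade_box, cover_box, slide_box, forceps, probe below 0.02 m/s and horizontal distance between cover_box_mid and cover_tray below 0.013 m and angle between the x axis of cover_box_mid and the x axis of cover_tray, either way round below 0.22 rad and z of cover_box_mid in the frame of cover_tray between 0.011 and 0.017 m and horizontal distance between slide_box_mid and slide_tray below 0.013 m and angle between the x axis of slide_box_mid and the x axis of slide_tray, either way round below 0.22 rad and z of slide_box_mid in the frame of slide_tray between 0.014 and 0.02 m and y of forceps_mid in the frame of kit_tray between 0.031 and 0.057 m and x of forceps_mid in the frame of kit_tray between -0.016 and 0.016 m and z of forceps_mid in the frame of kit_tray between 0.005 and 0.011 m and angle between the x axis of each of forceps_mid, probe_mid and the x axis of kit_tray, either way round below 0.2 rad and y of spatula_mid in the frame of forceps_mid below -0.02 m and y of probe_mid in the frame of kit_tray between -0.013 and 0.013 m and x of probe_mid in the frame of kit_tray between -0.016 and 0.016 m and z of probe_mid in the frame of kit_tray between 0.005 and 0.011 m and y of spatula_mid in the frame of probe_mid below -0.02 m and distance of spatula_mid from where it was at the start of the episode below 0.012 m); the robot touches nothing.
It fails at once if the spatula in the tray is disturbed (moved 20 mm or more) (distance of spatula_mid from where it was at the start of the episode above 0.02 m).
It fails at once if the blade dispenser is let fall: loose in the air at more than 0.7 m/s, as after a drop of 25 mm or more (contact force between the fingers and blade_box below 0.05 N and linear speed of blade_box above 0.7 m/s).
It fails at once if the coverslip box is let fall: loose in the air at more than 0.7 m/s, as after a drop of 25 mm or more (contact force between the fingers and cover_box below 0.05 N and linear speed of cover_box above 0.7 m/s).
It fails at once if the slide box is let fall: loose in the air at more than 0.7 m/s, as after a drop of 25 mm or more (contact force between the fingers and slide_box below 0.05 N and linear speed of slide_box above 0.7 m/s).
It also fails if it takes over 125 s, if anything falls off the work surface, if the arm or the gripper's body presses on something with over 40 N, if the wrist force passes 120 N, or if a joint passes its speed limit or range.

## Robot

A 7-joint arm with a two-finger parallel gripper is mounted at the origin on the work surface. World frame = base frame: x ahead of the robot, y to its left, z up, the work surface at z = 0. Lengths are in m, angles in rad, forces in N, time in s.
With the tool pointing down it reaches from about 0.425 to 0.825 m from the base axis. Payload 3.6 kg.
Tool frame: the origin (TCP) lies midway between the tips of the shut fingers; the grasp point (between the pads) lies 19 mm behind it; z points along the fingers, y is the direction in which the jaws open and shut (so a half turn about z gives the same grasp; the last joint's range is limited). The gripper opens to 85 mm and grips with 20 to 120 N. Pads are 22 mm wide; open, the fingers measure 114 mm over their backs; the gripper's body (76 mm by 85 mm) begins 54 mm behind the grasp point. The pads swing forward as they close: fully open they stand 13 mm farther back than shut.
Start: joints at [1.179, 0.615, -0.013, 1.423, 0.008, 1.103, -0.04], TCP at [0.233, -0.607, 0.203] pointing down, gripper open.
Joint ranges: [-3.12, 3.12], [-0.3, 2.06], [-1.34, 1.32], [0.26, 2.42], [-1.36, 4.5], [0.01, 1.98], [-2.84, 2.84]. Speed limits (rad/s): [2.79, 2.79, 3.14, 3.14, 3.14, 3.14, 3.14].

## Interface

Orientations are given as [roll, pitch, yaw] about the fixed x, y, z axes, in that order (R = Rz(yaw) Ry(pitch) Rx(roll)).
In Python, from rig import manip gives the robot as it stands.
- The arm moves only by the shell command python3 -m jog 'ROWS' [FORCE]. ROWS is text: rows parted by semicolons, each of 5 numbers parted by spaces: the opening, from -1 (shut) to 1 (fully open), then the shift along the world's x, y, z normalised to -1 to 1, where 1 is 20 cm, then the turn about the world's z normalised to -1 to 1, where 1 is 0.5 rad. In form: jaw x y z spin; .... A call has exactly 8 rows; each row shifts and turns the pose as measured when the row begins; what a row does not reach is not made up. A row lasts 1/10 s, in which the tool goes at most 50 mm and 8.59 degrees, less where a joint would pass 70% of its speed; a pose out of reach is approached as far as the arm can. A call with a number of a shift or a turn outside -1 to 1 is refused whole. A call with a gripper value outside its range is refused whole. The fingers move at their own pace and stop on an object; FORCE is the grip in N (left out, the last holds). Time passes only in rows, so rows that do not move let the fingers close, or fill a call up. It gives the time, the measured TCP pose, the force and the opening at its end, in the units of the state.
- manip.get_obs(): the state, without advancing time (a new reading comes with each control period).
- manip.snapshot(name): name is "scene" or "top" or "wrist"; returns (picture, depth): 384x512x3 uint8, red, green, blue; 384x512 float32, m along the optical axis (not along the pixel's ray), 0 where there is no reading.
- manip.camera_params(name): a dict with "intrinsics" (3x3 intrinsics, pixels), "dist" ([k1, k2, p1, p2, k3] as OpenCV has them; the pictures are not rectified), "position" and "orientation" of the camera in the world; the wrist camera has in their place "T_tool_cam" (4x4, takes a point from camera to tool coordinates, whose origin is the TCP and whose axes are the flange's). Camera axes: x right, y up, looking along -z (the intrinsics and any distortion apply to the point x, -y, -z); pixel columns grow to the right and rows downward; lengths in m; the calibration is good to about 2 mm. A picture is of the moment at which its call begins: read the wrist's pose just before it. camera_params takes no time and is no camera call.
- manip.hand_in(): hands the job in, once; it reports no verdict.
The state is a dict: "time_s": time; "joint_pos": joint angles; "dq": joint speeds; "joint_efforts": joint torques, N m; "position": TCP position; "tcp_rot": TCP orientation; "ft_force": force on the tool from outside, world axes, zero at the start; "wrist_torque": the same for the moment, N m; "width": finger opening in m.
Only numpy, scipy, OpenCV 4.12 (cv2) and the standard library are available. Lean on these libraries where they do the work, as an engineer would, in place of code of your own. Each camera call takes 0.05 s, during which the arm holds its last target.

## Working session

There is one attempt and no reset: what is moved stays moved. The work goes in short steps, Python scripts to look and compute and a shell command to move; the robot and the scene stay as the last step left them, time stands still between calls to the robot, and variables do not carry over. Pictures are saved under pics/ and viewed, and the job is handed in when it is done.

```bash
ls; mkdir -p pics; cat > h.py <<'E'
import numpy as np, cv2
from rig import manip
from scipy.spatial.transform import Rotation as R
def cam(name, obs=None):
    p=manip.camera_params(name); K=np.array(p["intrinsics"]); d=np.array(p["dist"],float)
    if "T_tool_cam" in p:
        o=obs or manip.get_obs(); T=np.eye(4); T[:3,:3]=R.from_euler('xyz',o["tcp_rot"]).as_matrix() if len(np.ravel(o["tcp_rot"]))==3 else R.from_quat(o["tcp_rot"]).as_matrix(); T[:3,3]=o["position"]
        T=T@np.array(p["T_tool_cam"]); return K,d,T[:3,:3],T[:3,3]
    q=np.array(p["orientation"]); 
    Rm=q if q.shape==(3,3) else R.from_euler('xyz',q).as_matrix()
    return K,d,Rm,np.array(p["position"])
def onplane(c,px,z):
    K,d,Rm,t=c
    u=cv2.undistortPoints(np.array(px,float).reshape(-1,1,2),K,d).reshape(-1,2)
    r=np.c_[u[:,0],-u[:,1],-np.ones(len(u))]@Rm.T
    s=(z-t[2])/r[:,2]; return t+r*s[:,None]
def withdepth(c,px,dep):
    K,d,Rm,t=c
    u=cv2.undistortPoints(np.array(px,float).reshape(-1,1,2),K,d).reshape(-1,2)
    r=np.c_[u[:,0],-u[:,1],-np.ones(len(u))]@Rm.T
    return t+r*np.array(dep)[:,None]
def snap(name,tag):
    o=manip.get_obs(); im,de=manip.snapshot(name); cv2.imwrite(f"pics/{tag}.png",im[:,:,::-1]); np.savez(f"pics/{tag}.npz",im=im,de=de)
    return im,de,cam(name,o)
E
python3 - <<'E'
from h import *
o=manip.get_obs(); print({k:np.round(v,3) for k,v in o.items()})
for n in ["top","scene","wrist"]:
    p=manip.camera_params(n); print(n,p); snap(n,n+"0")
E
```

```text
pics
{'time_s': np.float64(0.0), 'joint_pos': array([ 1.178,  0.616, -0.013,  1.425,  0.008,  1.103, -0.04 ]), 'dq': array([-0.   ,  0.   , -0.001, -0.001, -0.   , -0.001,  0.   ]), 'joint_efforts': array([ 0.0000e+00, -4.6922e+01,  2.5900e-01, -1.7104e+01,  1.0000e-02,
        1.0000e-02,  0.0000e+00]), 'position': array([ 0.232, -0.606,  0.202]), 'tcp_rot': array([-3.139,  0.   ,  0.366]), 'ft_force': array([0.255, 0.091, 0.964]), 'wrist_torque': array([-0.015, -0.004,  0.02 ]), 'width': np.float64(0.085)}
top {'intrinsics': array([[426.89181312,   0.        , 254.04272095],
       [  0.        , 426.89181312, 193.24457096],
       [  0.        ,   0.        ,   1.        ]]), 'dist': array([0.02356221, 0.        , 0.        , 0.        , 0.        ]), 'position': array([ 0.35254057, -0.01779011,  1.03971659]), 'orientation': array([ 0.11108821,  0.02132918, -1.59663605])}
scene {'intrinsics': array([[495.44243946,   0.        , 256.5945519 ],
       [  0.        , 495.44243946, 197.56402659],
       [  0.        ,   0.        ,   1.        ]]), 'dist': array([-0.12638996,  0.        ,  0.        ,  0.        ,  0.        ]), 'position': array([1.11382002, 0.36902587, 1.2892924 ]), 'orientation': array([5.56143807e-01, 1.16503254e-03, 2.10862614e+00])}
wrist {'intrinsics': array([[277.31111533,   0.        , 251.18155215],
       [  0.        , 277.31111533, 192.02123434],
       [  0.        ,   0.        ,   1.        ]]), 'dist': array([0.01458498, 0.        , 0.        , 0.        , 0.        ]), 'T_tool_cam': array([[ 8.52858342e-04,  9.57219948e-01,  2.89360058e-01,
         7.22816183e-02],
       [ 9.99999577e-01, -9.15645047e-04,  8.16136242e-05,
         8.71325997e-04],
       [ 3.43073293e-04,  2.89359867e-01, -9.57220325e-01,
        -1.69989386e-01],
       [ 0.00000000e+00,  0.00000000e+00,  0.00000000e+00,
         1.00000000e+00]])}
```

View pics/top0.png

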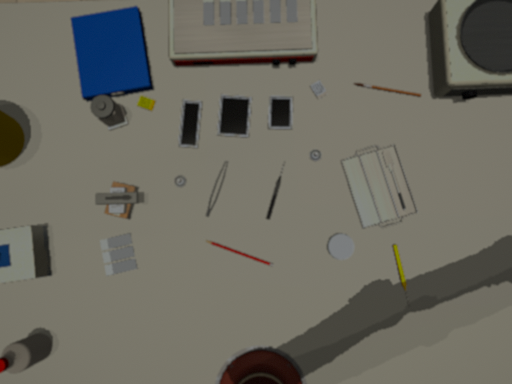

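View pics/scene0.png

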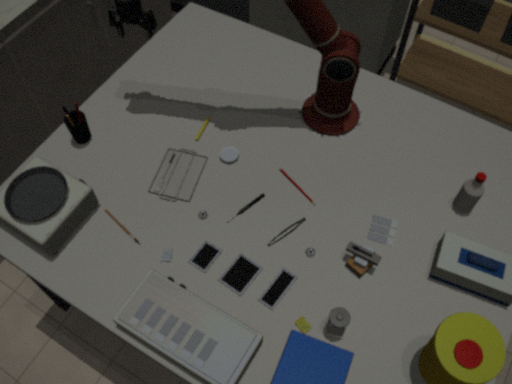

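View pics/wrist0.png

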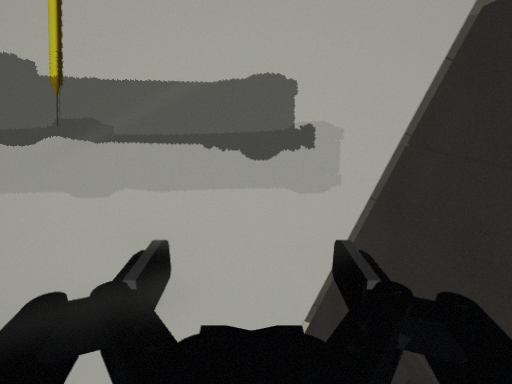

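```bash
python3 - <<'E'
from h import *
im=cv2.imread("pics/top0.png")
def crop(x0,y0,x1,y1,s,n): cv2.imwrite(n,np.clip(cv2.resize(im[y0:y1,x0:x1],None,fx=s,fy=s,interpolation=cv2.INTER_CUBIC).astype(float)*1.6,0,255).astype(np.uint8))
crop(80,80,300,280,3.6,"pics/c1.png"); crop(250,130,430,300,3.5,"pics/c2.png")
c=cam("top"); 
for n,p,z in [("stack",(120,198),.06),("blade",(190,124),0.003),("slide",(235,117),0.003),("cover",(281,113),.003),("forceps",(217,189),.005),("probe",(276,190),.005),("kit",(379,187),.003)]:
    print(n,onplane(c,[p],z).round(3), np.hypot(*onplane(c,[p],z)[0,:2]))
E
```

```text
stack [[0.46  0.311 0.06 ]] 0.5553563234556882
blade [[0.647 0.157 0.003]] 0.6656648647539404
slide [[0.661 0.044 0.003]] 0.6628242222392831
cover [[ 0.668 -0.071  0.003]] 0.6716473763257942
forceps [[0.482 0.092 0.005]] 0.4901596728137303
probe [[ 0.475 -0.052  0.005]] 0.4778534260675221
kit [[ 0.475 -0.302  0.003]] 0.5634562490099081
```

View pics/c1.png

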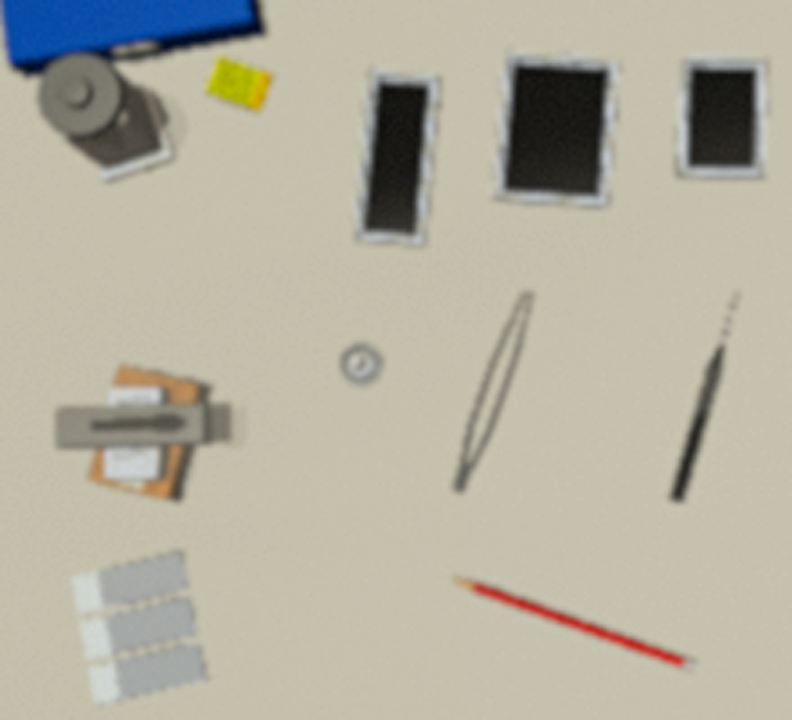

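View pics/c2.png

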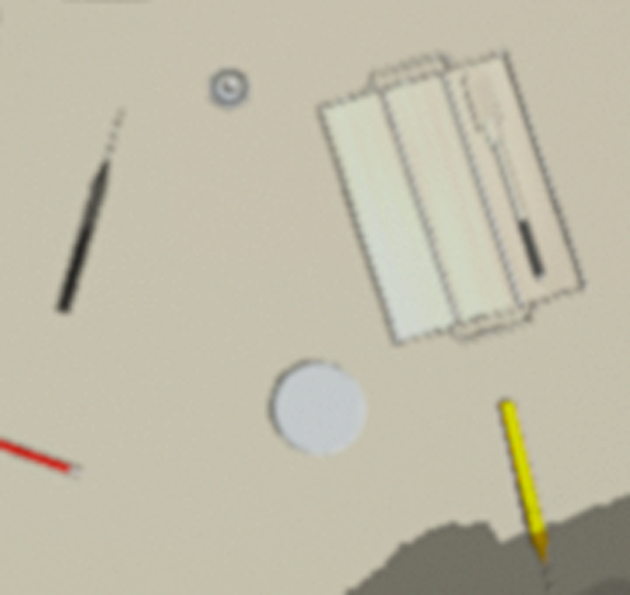

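The things that could be confused:
- **Probe:** black (276,190), against the yellow lookalike (400,265), red pencil (240,252) and brush (388,90). I take the black one.
- **Forceps:** only (217,189).
- **Blade dispenser:** the grey box at (120,198), not the grey weight or jar at (105,105).
- **Slides on the bench:** the loose ones at (120,253) are not the slide box.
- **Trays:** (190,124) narrow, (235,117) wide, (281,113) short.

Next I measure the trays and tools.

```bash
python3 - <<'E'
from h import *
d=np.load("pics/top0.npz"); im=d["im"]; c=cam("top")
g=im.max(2)
def rects(mask,box,z,mina=30):
    x0,y0,x1,y1=box; m=np.zeros(mask.shape,np.uint8); m[y0:y1,x0:x1]=mask[y0:y1,x0:x1]
    cs,_=cv2.findContours(m,cv2.RETR_EXTERNAL,cv2.CHAIN_APPROX_NONE)
    for k in cs:
        if cv2.contourArea(k)<mina: continue
        w=onplane(c,k.reshape(-1,2),z)[:,:2].astype(np.float32)
        r=cv2.minAreaRect(w*1000); b=cv2.boxPoints(r); e=b[1]-b[0]; f=b[2]-b[1]; l=e if np.hypot(*e)>np.hypot(*f) else f
        print(np.round(r[0]), np.round(sorted(r[1])), "ang",round(np.arctan2(l[1],l[0])%np.pi,3), cv2.contourArea(k))
dark=(g<70).astype(np.uint8)
print("trays inlay");rects(dark,(170,85,310,160),.003)
print("forceps");rects((g<125).astype(np.uint8),(195,155,240,225),.007)
print("probe");rects((g<100).astype(np.uint8),(260,155,292,225),.007)
print("band");k=im.astype(int); 
dd=d["de"]; print(dd[198,100:145:4],dd[190,379],dd[300,300])
np.set_printoptions(linewidth=250)
# depth-based heights
ys,xs=np.mgrid[0:384,0:512]; P=withdepth(c,np.c_[xs.ravel(),ys.ravel()],dd.ravel()).reshape(384,512,3)
np.save("pics/P.npy",P)
H=P[:,:,2]
print((H[188:210:3,90:150:3]*1000).round().astype(int))
for n,lo,hi,box in [("top",.06,.072,(85,175,155,225)),("mid",.044,.055,(85,175,155,225)),("bot",.02,.034,(85,175,155,225))]:
    print(n);rects(((H>lo)&(H<hi)).astype(np.uint8),box,(lo+hi)/2)
E
```

```text
trays inlay
[649. 158.] [ 36. 105.] ang 3.04 541.0
[671. -69.] [45. 67.] ang 3.108 459.5
[666.  47.] [66. 89.] ang 3.042 864.0
forceps
[481.  92.] [109. 170.] ang 3.12 3036.0
probe
[457. -46.] [ 12. 110.] ang 2.822 169.5
band
[0.9863064  0.9866445  0.9845517  0.98654693 0.9867903  0.98454326
 0.9811733  0.9847593  0.9875053  0.9880045  1.0542014  1.0518166 ] 1.0368885 1.0147691
[[  -5   -2   -1   -2   -1   -2    1   49   51   46   50   48   27   26   26   19    0    0   -3   -4]
 [  -2    3    0   -3   -1   -1   -2   48   49   48 1040   50   31   29   25   16   -1    1   -3    0]
 [  -3    1   64   65   68   65   63   64   62   62   66   65   65   65   63   65   -6   -3   -1    1]
 [  -7    0   65   67   64   67   63   64   65   62   66   70   67   67   65   64    0    0    2   -1]
 [  -3   -1   63   61   65   64   65   67   67   66   62   66   63   62   64   67    0   -3   -1   -2]
 [   1   -2   63   65   66   65   64   67   65   65   63   65   62   61   61   58   -1    2    3   -1]
 [   0   -4   -2   -1    1   -1   27   47   52   47   51   48   26   27    6    0   -2    0    0   -1]
 [   0   -1   -2   -4    1   26   25   53   52   52   49   47   26   20   -1    0   -1    0    4   -1]]
top
[460. 319.] [26. 95.] ang 1.578 424.5
mid
[437. 323.] [21. 35.] ang 1.543 113.0
[480. 323.] [ 9. 35.] ang 1.543 58.0
bot
[438. 329.] [36. 58.] ang 1.314 101.0
[490. 315.] [16. 57.] ang 1.298 98.5
```

```bash
python3 -m jog '0.2 0.15 0.19 0 0.3; 0.2 0.15 0.19 0 0.3; 0.2 0.15 0.19 0 0.3; 0.2 0.15 0.19 0 0.3; 0.2 0.15 0.19 0 0.3; 0.2 0.15 0.19 0 0.3; 0.2 0.15 0.19 0 0.3; 0.2 0.1 0.22 0 0.3' 40
```

```text
time_s: 0.95
position: [0.4587, -0.2927, 0.1995]
tcp_rot: [-3.14, 0.009, 1.563]
ft_force: [0.2, -0.7, -0.9]
width: 0.0515
```

```bash
python3 - <<'E'
from h import *
snap("wrist","w_kit")
E
python3 -m jog '0.2 0 0.25 0 0; 0.2 0 0.25 0 0; 0.2 0 0.25 0 0; 0.2 0 0.25 0 0; 0.2 0 0.2 0 0; 0.2 0 0.1 0 0; 0.2 0 0 0 0; 0.2 0 0 0 0'
python3 - <<'E'
from h import *
snap("wrist","w_tools")
E
python3 -m jog '0.2 0 0.25 0 0; 0.2 0 0.25 0 0; 0.2 0 0.25 0 0; 0.2 0 0.25 0 0; 0.2 0 0.25 0 0; 0.2 0 0.25 0 0; 0.2 0 0.1 0 0; 0.2 0 0 0 0'
python3 - <<'E'
from h import *
snap("wrist","w_stack")
E
```

```text
time_s: 1.8
position: [0.4601, -0.0251, 0.1991]
tcp_rot: [3.14, -0.001, 1.586]
ft_force: [-0.2, -1.1, 0.5]
width: 0.0509
time_s: 2.65
position: [0.4667, 0.2854, 0.1968]
tcp_rot: [3.14, 0.007, 1.54]
ft_force: [0.4, -0.9, 0.6]
width: 0.0513
```

View pics/w_kit.png

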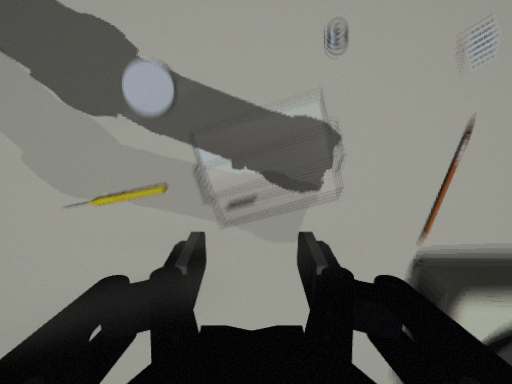

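View pics/w_tools.png

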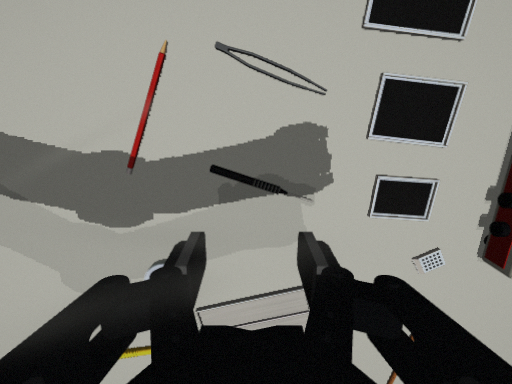

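View pics/w_stack.png

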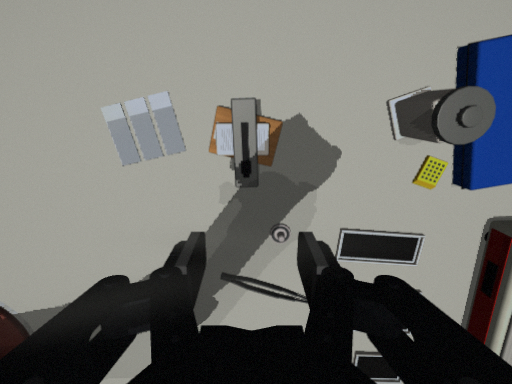

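```bash
cat >> h.py <<'E'
def rectw(w):
    r=cv2.minAreaRect((np.asarray(w)[:,:2]*1000).astype(np.float32)); b=cv2.boxPoints(r); e=b[1]-b[0]; f=b[2]-b[1]; l=e if np.hypot(*e)>np.hypot(*f) else f
    return np.round(r[0],1),np.round(sorted(r[1]),1),round(float(np.arctan2(l[1],l[0])%np.pi),3)
def cloud(c,de):
    ys,xs=np.mgrid[0:384,0:512]; return withdepth(c,np.c_[xs.ravel(),ys.ravel()],de.ravel()).reshape(384,512,3)
def level(P,lo,hi,x0,x1,y0,y1):
    m=((P[...,2]>lo)&(P[...,2]<hi)&(P[...,0]>x0)&(P[...,0]<x1)&(P[...,1]>y0)&(P[...,1]<y1)).astype(np.uint8)
    m=cv2.morphologyEx(m,cv2.MORPH_OPEN,np.ones((3,3)))
    return m.astype(bool)
E
python3 - <<'E'
from h import *
o=manip.get_obs(); print(o["position"],o["tcp_rot"],o["joint_pos"].round(2))
d=np.load("pics/w_stack.npz"); c=cam("wrist"); P=cloud(c,d["de"])
print("tool pix check bench z",P[50:60,300:310,2].mean(), P[250,230,2])
for n,a,b in [("top",.058,.073),("mid",.044,.056),("bot",.02,.034)]:
    m=level(P,a,b,.37,.56,.22,.41); q=P[m]; print(n,len(q),q[:,2].mean().round(4),rectw(q))
m=level(P,.02,.075,.37,.56,.22,.41); print(rectw(P[m]))
# contour-plane on colour
im=d["im"].astype(int); 
hsv=cv2.cvtColor(d["im"],cv2.COLOR_RGB2HSV)
br=((hsv[...,1]>110)&(hsv[...,0]<20)); br[200:]=0; br[:, :200]=0;br[:,300:]=0
print("brown rect",rectw(onplane(c,np.argwhere(br)[:,::-1],.028)))
E
```

```text
[0.46695468 0.28349418 0.19663975] [3.13968033 0.00807863 1.5375753 ] [-0.3   0.49 -0.45  1.72  0.26  0.98 -0.87]
tool pix check bench z 0.002691003042411676 0.0002857302818976004
top 2147 0.0652 (array([460.5, 317.6]), array([26.1, 96.8]), 1.574)
mid 958 0.0491 (array([457.1, 321.7]), array([37.1, 59.5]), 3.109)
bot 971 0.027 (array([460.1, 322.1]), array([56.8, 80.1]), 2.879)
(array([458.9, 318.3]), array([80.1, 99.1]), 1.319)
brown rect (array([458. , 315.1]), array([69.5, 78.3]), 2.879)
```

```bash
python3 -m jog '0.2 -0.03 0.17 0 0.07; 0.2 0 0 -0.15 0; 0.2 0 0 -0.2 0; 0.2 0 0 -0.15 0; 0.2 0 0 0 0; 0.2 0 0 0 0; 0.2 0 0 0 0; 0.2 0 0 0 0'
```

```text
time_s: 3.5
position: [0.4742, 0.2961, 0.0972]
tcp_rot: [3.129, 0.019, 1.54]
ft_force: [-0.1, 0.4, 0.7]
width: 0.051
```

```bash
python3 -m jog '0.2 -0.07 0.1 0 0.07; 0.2 0 0 0 0; 0.2 0 0 0 0; 0.2 0 0 0 0; 0.2 0 0 0 0; 0.2 0 0 0 0; 0.2 0 0 0 0; 0.2 0 0 0 0'; python3 -c "
from h import *
o=manip.get_obs();print(o['joint_pos'].round(3),o['dq'].round(3))"
```

```text
time_s: 4.3
position: [0.4649, 0.3159, 0.1031]
tcp_rot: [3.119, 0.014, 1.57]
ft_force: [0.3, -0.3, 0.2]
width: 0.0512
[-0.4    0.621 -0.392  1.802  0.36   0.781 -0.984] [-0.     0.001  0.003 -0.001  0.002  0.003  0.   ]
```

```bash
python3 -m jog '0.2 -0.02 0 -0.1 0; 0.2 0 0 -0.1 0; 0.2 0 0 -0.03 0; 0.2 0 0 0 0; 0.2 0 0 0 0; 0.2 0 0 0 0; 0.2 0 0 0 0; 0.2 0 0 0 0'
```

```text
time_s: 5.1
position: [0.4633, 0.3171, 0.0587]
tcp_rot: [3.114, 0.011, 1.568]
ft_force: [1.3, 0.4, -0.7]
width: 0.0513
```

```bash
python3 -m jog '0.2 -0.015 0 -0.01 0; 0.2 0 0 0 0; -0.5 0 0 0 0; -0.5 0 0 0 0; -0.5 0 0 0 0; -0.5 0 0 0 0; -0.5 0 0 0 0; -0.5 0 0 0 0' 40
```

```text
time_s: 5.9
position: [0.4604, 0.3174, 0.0572]
tcp_rot: [3.112, 0.01, 1.568]
ft_force: [-0.5, 0.1, 0.4]
width: 0.0217
```

```bash
python3 - <<'E'
from h import *
snap("wrist","w1"); im,_,_=snap("scene","s1"); cv2.imwrite("pics/s1c.png",cv2.resize(im[200:300,310:430,::-1],None,fx=5,fy=5,interpolation=cv2.INTER_CUBIC))
E
```

```text
(no output)
```

View pics/w1.png

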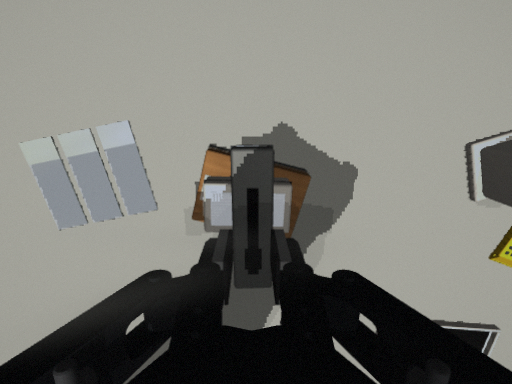

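View pics/s1c.png

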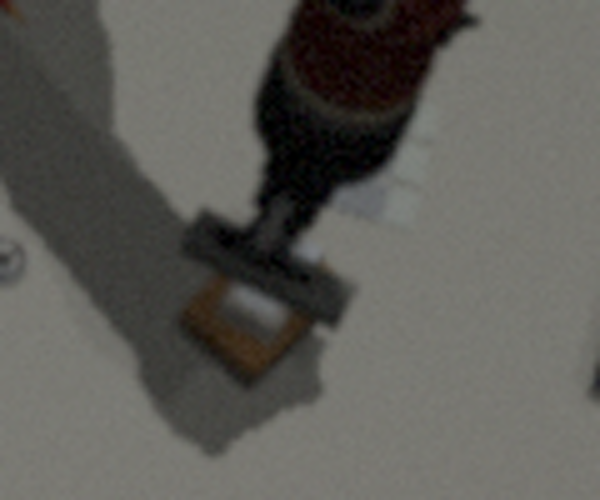

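The wrist view shows the dispenser between the pads (about 250,250). I close firmly and lift slightly to test the grip.

```bash
python3 -m jog '-1 0 0 0 0; -1 0 0 0 0; -1 0 0 0.05 0; -1 0 0 0.05 0; -1 0 0 0.05 0; -1 0 0 0 0; -1 0 0 0 0; -1 0 0 0 0' 40; python3 - <<'E'
from h import *
snap("wrist","w2")
E
```

```text
time_s: 6.8
position: [0.4609, 0.3179, 0.0913]
tcp_rot: [3.11, 0.008, 1.568]
ft_force: [0.2, -0.1, 0.5]
width: 0.0
```

View pics/w2.png

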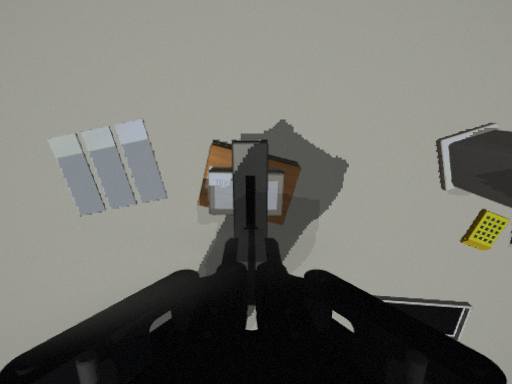

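The picture shows the fingers fully shut above the dispenser, so the grasp missed. I'll measure where the tips really are in the tool frame from wrist depth.

```bash
python3 - <<'E'
from h import *
o=manip.get_obs(); c=cam("wrist",o)
p=manip.camera_params("wrist"); T=np.array(p["T_tool_cam"])
for n in ["w_stack","w_tools","w1","w2"]:
    de=np.load(f"pics/{n}.npz")["de"]
    ys,xs=np.mgrid[0:384,0:512]; K,d,_,_=c
    u=cv2.undistortPoints(np.c_[xs.ravel(),ys.ravel()].astype(float).reshape(-1,1,2),K,d).reshape(-1,2)
    r=np.c_[u[:,0],-u[:,1],-np.ones(len(u))]*de.ravel()[:,None]
    q=(r@T[:3,:3].T+T[:3,3]).reshape(384,512,3)
    for lo,hi in [(0,55)]:
        m=(de>0)&(de<.21)&(np.abs(q[...,0])<.02)&(np.abs(q[...,1])<.06)
        mm=q[m]*1000; 
        for s in (-1,1):
            k=mm[(mm[:,1]*s>0)]; 
            if len(k): 
                t=k[k[:,2]>np.percentile(k[:,2],97)]; print(n,s,"maxz",np.percentile(k[:,2],[50,90,97,99.5,100]).round(1),"y of tip",t[:,1].min().round(1),t[:,1].max().round(1),"x",t[:,0].min().round(),t[:,0].max().round())
d=np.load("pics/w2.npz"); P=cloud(c,d["de"])
for n,a,b in [("top",.058,.073),("mid",.044,.056),("bot",.02,.034)]:
    m=level(P,a,b,.37,.56,.29,.41); q=P[m]; print(n,len(q),q[:,2].mean().round(4),rectw(q))
E
```

```text
w_stack -1 maxz [-103.8  -76.2  -50.4  -36.7  -29.1] y of tip -40.1 -26.2 x -13.0 10.0
w_stack 1 maxz [-103.7  -76.5  -50.7  -36.7  -30.3] y of tip 24.3 38.4 x -13.0 11.0
w_tools -1 maxz [-103.7  -76.2  -50.4  -36.6  -30.9] y of tip -40.3 -26.2 x -13.0 10.0
w_tools 1 maxz [-103.7  -76.6  -50.4  -36.9  -30.2] y of tip 24.4 38.3 x -12.0 10.0
w1 -1 maxz [-101.6   -9.2    6.9   27.5   30.3] y of tip -42.8 -14.2 x -11.0 20.0
w1 1 maxz [-101.8  -40.7    7.8   30.3   32.4] y of tip 14.0 42.5 x -12.0 20.0
w2 -1 maxz [-104.2  -74.    23.6   26.    28.1] y of tip -14.8 -0.4 x -10.0 20.0
w2 1 maxz [-104.4  -76.8  -41.1   26.4   27.8] y of tip 0.3 12.5 x -8.0 20.0
top 3194 0.0652 (array([459.9, 330.8]), array([26. , 74.9]), 1.575)
mid 1712 0.0493 (array([456.6, 324. ]), array([35.7, 60.9]), 3.111)
bot 1644 0.0272 (array([459.5, 324.5]), array([56.3, 80.1]), 2.882)
```

```bash
python3 - <<'E'
from h import *
p=manip.camera_params("wrist"); T=np.array(p["T_tool_cam"]); K,d,_,_=cam("wrist")
ys,xs=np.mgrid[0:384,0:512]
u=cv2.undistortPoints(np.c_[xs.ravel(),ys.ravel()].astype(float).reshape(-1,1,2),K,d).reshape(-1,2)
for n,cols in [("wrist0",(155,345)),("w_stack",(190,198,312)),("w2",(245,256,262))]:
    de=np.load(f"pics/{n}.npz")["de"]
    q=((np.c_[u[:,0],-u[:,1],-np.ones(len(u))]*de.ravel()[:,None])@T[:3,:3].T+T[:3,3]).reshape(384,512,3)*1000
    for col in cols:
        print(n,col,[(r,tuple(q[r,col].round().astype(int))) for r in range(228,300,8)])
E
```

```text
wrist0 155 [(228, (np.int64(-95), np.int64(-141), np.int64(203))), (236, (np.int64(-108), np.int64(-142), np.int64(203))), (244, (np.int64(10), np.int64(-47), np.int64(-49))), (252, (np.int64(10), np.int64(-45), np.int64(-57))), (260, (np.int64(8), np.int64(-44), np.int64(-60))), (268, (np.int64(3), np.int64(-44), np.int64(-60))), (276, (np.int64(0), np.int64(-44), np.int64(-62))), (284, (np.int64(-3), np.int64(-44), np.int64(-63))), (292, (np.int64(-5), np.int64(-44), np.int64(-65)))]
wrist0 345 [(228, (np.int64(-95), np.int64(136), np.int64(203))), (236, (np.int64(-107), np.int64(136), np.int64(201))), (244, (np.int64(9), np.int64(44), np.int64(-48))), (252, (np.int64(10), np.int64(42), np.int64(-57))), (260, (np.int64(6), np.int64(42), np.int64(-58))), (268, (np.int64(3), np.int64(42), np.int64(-59))), (276, (np.int64(72), np.int64(-1), np.int64(-170))), (284, (np.int64(-4), np.int64(42), np.int64(-61))), (292, (np.int64(-8), np.int64(42), np.int64(-62)))]
w_stack 190 [(228, (np.int64(-93), np.int64(-89), np.int64(198))), (236, (np.int64(9), np.int64(-33), np.int64(-39))), (244, (
[... 2019 characters left out ...]
t64(9), np.int64(1), np.int64(-63))), (268, (np.int64(7), np.int64(1), np.int64(-65))), (276, (np.int64(5), np.int64(1), np.int64(-69))), (284, (np.int64(4), np.int64(1), np.int64(-73))), (292, (np.int64(0), np.int64(1), np.int64(-73)))]
w2 262 [(228, (np.int64(-16), np.int64(7), np.int64(26))), (236, (np.int64(9), np.int64(5), np.int64(-39))), (244, (np.int64(9), np.int64(4), np.int64(-48))), (252, (np.int64(9), np.int64(4), np.int64(-56))), (260, (np.int64(9), np.int64(4), np.int64(-63))), (268, (np.int64(11), np.int64(3), np.int64(-72))), (276, (np.int64(10), np.int64(3), np.int64(-77))), (284, (np.int64(11), np.int64(3), np.int64(-82))), (292, (np.int64(11), np.int64(3), np.int64(-88)))]
```

```bash
python3 -m jog '0.2 0 0 0 0; 0.2 0 0 0 0; 0.2 0 0 0 0; 0.2 0 0 0 0; 0.2 0 0 -0.1 0; 0.2 0 0 -0.09 0; 0.2 0 0 0 0; 0.2 0 0 0 0'; python3 - <<'E'
from h import *
snap("wrist","w3")
E
```

```text
time_s: 7.65
position: [0.4609, 0.3179, 0.0517]
tcp_rot: [3.111, 0.009, 1.568]
ft_force: [0.1, 0.3, 0.3]
width: 0.0513
```

View pics/w3.png

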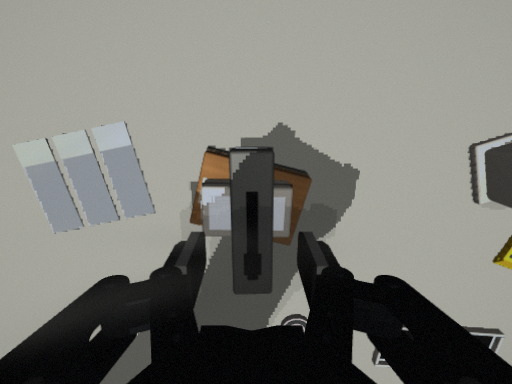

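```bash
python3 -m jog '0.2 0 0 -0.015 0; 0.2 0 0 0 0; 0.2 0 0 0 0; 0.2 0 0 -0.015 0; 0.2 0 0 0 0; 0.2 0 0 0 0; 0.2 0 0 0 0; 0.2 0 0 0 0'
```

```text
time_s: 8.5
position: [0.4622, 0.3189, 0.0479]
tcp_rot: [3.107, 0.006, 1.568]
ft_force: [0.1, 0.6, 0.0]
width: 0.0514
```

```bash
python3 -m jog '0.2 -0.007 0 -0.02 0; 0.2 0 0 0 0; 0.2 0 0 0 0; 0.2 0 0 -0.01 0; 0.2 0 0 0 0; 0.2 0 0 0 0; 0.2 0 0 0 0; 0.2 0 0 0 0'
```

```text
time_s: 9.3
position: [0.4606, 0.3189, 0.0412]
tcp_rot: [3.108, 0.006, 1.568]
ft_force: [-0.7, 0.2, 0.9]
width: 0.0513
```

No contact at TCP z 0.041. So the true tips are about 34 mm behind the reported TCP, as the wrist depth shows. I descend on that basis, guarded.

```bash
python3 -m jog '0.2 0 0 -0.03 0; 0.2 0 0 0 0; 0.2 0 0 0 0; 0.2 0 0 -0.03 0; 0.2 0 0 0 0; 0.2 0 0 0 0; 0.2 0 0 0 0; 0.2 0 0 0 0';  python3 - <<'E'
from h import *
snap("wrist","w4")
E
```

```text
time_s: 10.1
position: [0.4605, 0.3188, 0.028]
tcp_rot: [3.108, 0.006, 1.568]
ft_force: [-0.6, -0.8, 0.5]
width: 0.0514
```

View pics/w4.png

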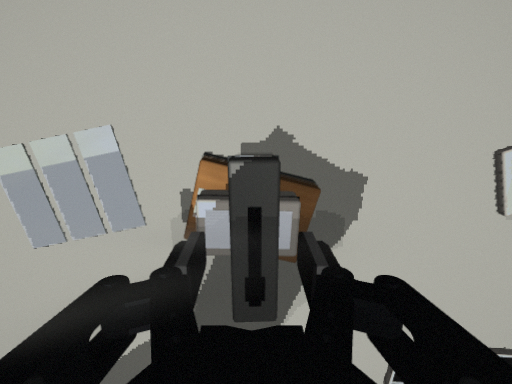

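```bash
python3 -m jog '0.2 0 0 -0.028 0; 0.2 0 0 0 0; -1 0 0 0 0; -1 0 0 0 0; -1 0 0 0 0; -1 0 0 0 0; -1 0 0 0 0; -1 0 0 0 0' 40
```

```text
time_s: 10.95
position: [0.4581, 0.3191, 0.0227]
tcp_rot: [3.111, 0.007, 1.569]
ft_force: [-1.1, -0.0, 1.9]
width: 0.0252
```

```bash
python3 -m jog '-1 0 0 0.02 0; -1 0 0 0.05 0; -1 0 0 0.15 0; -1 0 0 0.2 0; -1 0 0 0.1 0; -1 0 0 0 0; -1 0 0 0 0; -1 0 0 0 0' 40; python3 - <<'E'
from h import *
im,de,c=snap("wrist","w5"); P=cloud(c,de); o=manip.get_obs()
q=P[level(P,.044,.056,.37,.56,.29,.41)];print("cover",rectw(q),q[:,2].mean())
q=P[level(P,.02,.034,.37,.56,.29,.41)];print("slide",rectw(q))
q=P[level(P,.12,.185,.37,.56,.29,.41)];print("held",rectw(q),np.percentile(q[:,2],[10,50,90]),o["position"])
E
```

```text
time_s: 11.75
position: [0.4577, 0.3173, 0.1315]
tcp_rot: [3.112, 0.009, 1.568]
ft_force: [0.9, 1.1, -0.8]
width: 0.0251
cover (array([431.3, 324.6]), array([ 8.9, 35.5]), 1.542) 0.04918218517199601
slide (array([459.9, 324.7]), array([56.6, 80.1]), 2.886)
held (array([454.1, 328.3]), array([50.4, 79.9]), 1.835) [0.17303474 0.17430652 0.17629897] [0.45746496 0.31709951 0.13112489]
```

View pics/w5.png

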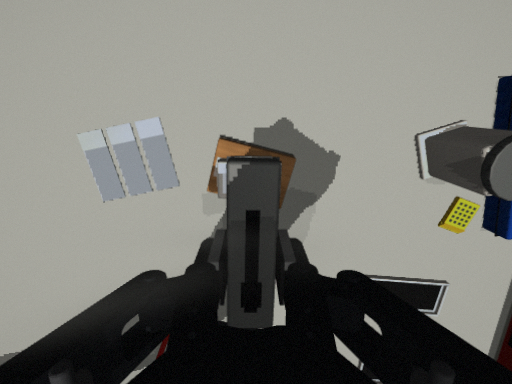

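```bash
python3 -m jog '-1 0.06 -0.05 0 0.2; -1 0.12 -0.1 0 0.3; -1 0.12 -0.1 0 0.3; -1 0.12 -0.1 0 0.3; -1 0.12 -0.1 0 0.3; -1 0.12 -0.1 0 0.3; -1 0.1 -0.1 0 0.3; -1 0.06 -0.05 0 0.3'; python3 -m jog '-1 0.05 -0.03 0 0.3; -1 0 0 0 0.2; -1 0 0 0 0; -1 0 0 0 0; -1 0 0 0 0; -1 0 0 0 0; -1 0 0 0 0; -1 0 0 0 0'; python3 - <<'E'
from h import *
im,de,c=snap("wrist","w6")
E
```

```text
time_s: 12.6
position: [0.6172, 0.172, 0.1187]
tcp_rot: [3.134, 0.003, 2.72]
ft_force: [0.3, -0.4, -0.7]
width: 0.0253
time_s: 13.4
position: [0.6259, 0.1602, 0.1092]
tcp_rot: [-3.141, -0.009, 2.969]
ft_force: [0.2, -0.5, 0.1]
width: 0.0253
```

View pics/w6.png

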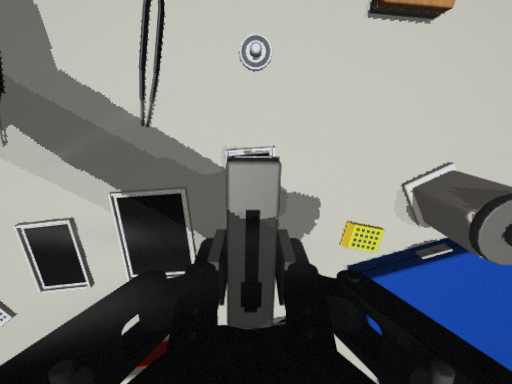

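```bash
cat >> h.py <<'E'
def inlay(im,c,thr=40,z=.003,box=(0,0,512,384),mina=200):
    g=im.max(2); m=(g<thr).astype(np.uint8); mm=np.zeros_like(m); x0,y0,x1,y1=box; mm[y0:y1,x0:x1]=m[y0:y1,x0:x1]
    for k in cv2.findContours(mm,cv2.RETR_EXTERNAL,cv2.CHAIN_APPROX_NONE)[0]:
        if cv2.contourArea(k)>mina: print(k.reshape(-1,2).mean(0).round(), rectw(onplane(c,k.reshape(-1,2),z)))
E
python3 - <<'E'
from h import *
d=np.load("pics/w6.npz"); c=cam("wrist")
print(onplane(c,[(224,149),(276,147)],.008).round(4))
inlay(d["im"],c,60,box=(15,185,215,276))
d=np.load("pics/w_tools.npz"); 
# tools pose used at that time
o=dict(position=np.array([.4601,-.0251,.1991]),tcp_rot=np.array([3.14,-.001,1.586])); c=cam("wrist",o)
inlay(d["im"],c,60,box=(330,0,480,225))
E
```

```text
[[0.5844 0.1392 0.008 ]
 [0.5911 0.1896 0.008 ]]
[ 54. 251.] (array([664.8, -68.1]), array([46.3, 62.4]), 3.085)
[169. 241.] (array([669.5,  61.2]), array([96.2, 99.6]), 3.044)
[402. 197.] (array([668.3, -66.3]), array([46.6, 71. ]), 3.083)
[414. 110.] (array([663.7,  48.8]), array([67. , 91.2]), 3.042)
[420.  13.] (array([647.1, 152.8]), array([ 31.8, 109.8]), 0.004)
```

```bash
python3 -m jog '-1 0.08 -0.01 -0.05 0.14; -1 0.02 0 -0.1 0; -1 0 0 -0.1 0; -1 0 0 -0.1 0; -1 0 0 0 0; -1 0 0 0 0; -1 0 0 0 0; -1 0 0 0 0'
```

```text
time_s: 14.25
position: [0.6447, 0.16, 0.0364]
tcp_rot: [3.141, -0.009, 3.036]
ft_force: [0.4, 0.2, -0.8]
width: 0.0249
```

```bash
python3 -m jog '-1 0.01 -0.01 -0.1 0; -1 0 0 -0.1 0; -1 0 0 -0.04 0; -1 0 0 0 0; -1 0 0 0 0; -1 0 0 0 0; -1 0 0 -0.01 0; -1 0 0 0 0'
```

```text
time_s: 15.05
position: [0.6496, 0.1584, -0.0137]
tcp_rot: [3.138, -0.002, 3.034]
ft_force: [0.3, -0.1, -0.4]
width: 0.025
```

```bash
python3 -m jog '-1 -0.01 0 -0.03 0; -1 0 0 0 0; -1 0 0 0 0; -1 0 0 -0.01 0; -1 0 0 0 0; -1 0 0 0 0; -1 0 0 -0.005 0; -1 0 0 0 0'
```

```text
time_s: 15.85
position: [0.6479, 0.1586, -0.0226]
tcp_rot: [3.137, -0.001, 3.034]
ft_force: [-0.2, -0.9, -0.8]
width: 0.0252
```

```bash
python3 -m jog '-1 0 0 -0.008 0; -1 0 0 0 0; -0.1 0 0 0 0; -0.1 0 0 0 0; -0.1 0 0 0 0; -0.1 0 0 0.05 0; 0 0 0 0.15 0; 0 0 0 0.15 0'; python3 -m jog '0.2 0 0 0.2 0; 0.2 0 0 0.2 0; 0.2 -0.2 0.1 0.1 0; 0.2 -0.2 0.1 0 0; 0.2 0 0 0 0; 0.2 0 0 0 0; 0.2 0 0 0 0; 0.2 0 0 0 0'; python3 - <<'E'
from h import *
im,de,c=snap("wrist","w7"); P=cloud(c,de)
q=P[level(P,.013,.026,.55,.74,.1,.22)];print("blade",rectw(q),q[:,2].mean())
E
```

```text
time_s: 16.65
position: [0.6414, 0.1586, 0.0321]
tcp_rot: [3.137, -0.018, 3.037]
ft_force: [0.7, -0.4, 1.3]
width: 0.0426
time_s: 17.45
position: [0.5615, 0.2005, 0.1415]
tcp_rot: [3.132, -0.01, 3.035]
ft_force: [0.9, -0.1, -0.9]
width: 0.0513
blade (array([644.6, 158.8]), array([25.2, 95.6]), 3.0) 0.018588811884134984
```

View pics/w7.png

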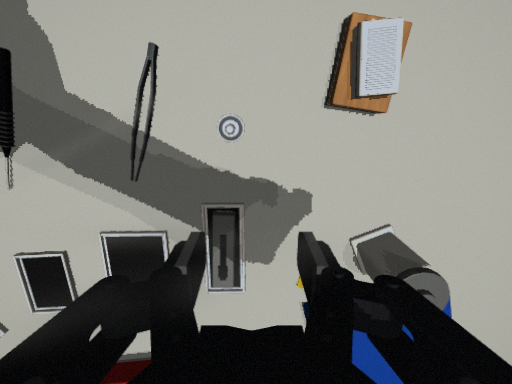

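The dispenser is in its tray: centre (0.6446, 0.1588), top 18.6 mm against 19 expected. The coverslip box is next.

```bash
python3 - <<'E'
from h import *
d=np.load("pics/w7.npz"); o=manip.get_obs(); c=cam("wrist",o); P=cloud(c,d["de"]); print(o["position"],o["joint_pos"].round(2))
q=P[level(P,.044,.056,.37,.56,.22,.41)];print("cover",rectw(q),q[:,2].mean())
q=P[level(P,.02,.034,.37,.56,.22,.41)];print("slide",rectw(q))
inlay(d["im"],c,60,box=(15,230,168,312))
inlay(d["im"],c,60,box=(200,205,248,290))
E
```

```text
[0.56150243 0.20039567 0.14136463] [ 0.11  0.73 -0.85  1.64  0.6   1.05  0.55]
cover (array([456.7, 323.4]), array([37., 61.]), 3.122) 0.04930756529453865
slide (array([459. , 323.8]), array([56.8, 80. ]), 2.879)
[100. 280.] (array([666.7,  -4.6]), array([106.5, 176. ]), 1.458)
[224. 250.] (array([646.5, 157.6]), array([ 37.2, 105.3]), 3.047)
```

```bash
python3 -m jog '0.2 -0.1 0.12 0 0.15; 0.2 -0.13 0.15 0 0; 0.2 -0.13 0.15 0 0; 0.2 -0.1 0.12 0 0; 0.2 -0.06 0.07 0 0; 0.2 0 0 0 0; 0.2 0 0 0 0; 0.2 0 0 0 0'
```

```text
time_s: 18.3
position: [0.4619, 0.3188, 0.1366]
tcp_rot: [3.135, -0.013, 3.093]
ft_force: [0.7, 0.8, -0.3]
width: 0.0508
```

```bash
python3 -m jog '0.2 -0.025 0.02 -0.1 0.04; 0.2 0 0 -0.2 0; 0.2 0 0 -0.15 0; 0.2 0 0 0 0; 0.2 0 0 0 0; 0.2 0 0 0 0; 0.2 0 0 0 0; 0.2 0 0 0 0'
```

```text
time_s: 19.1
position: [0.4691, 0.3165, 0.0476]
tcp_rot: [3.133, -0.002, 3.093]
ft_force: [0.2, -0.2, 0.0]
width: 0.0512
```

```bash
python3 -m jog '0.2 -0.05 0.03 -0.05 0.04; 0.2 0 0 -0.05 0; 0.2 0 0 0 0; 0.2 0 0 -0.05 0; 0.2 0 0 0 0; 0.2 0 0 0 0; 0.2 0 0 0 0; 0.2 0 0 0 0'
```

```text
time_s: 19.9
position: [0.4582, 0.3241, 0.0163]
tcp_rot: [3.131, -0.0, 3.116]
ft_force: [1.1, 0.3, 0.4]
width: 0.0513
```

```bash
python3 -m jog '0.2 -0.005 0 -0.04 0; 0.2 0 0 0 0; 0.2 0 0 -0.03 0; 0.2 0 0 0 0; 0.2 0 0 0 0; 0.2 0 0 0 0; 0.2 0 0 0 0; 0.2 0 0 0 0'
```

```text
time_s: 20.7
position: [0.4577, 0.3242, 0.0014]
tcp_rot: [3.131, 0.0, 3.115]
ft_force: [-0.1, -0.4, 0.8]
width: 0.051
```

```bash
python3 -m jog '-1 0 0 0 0; -1 0 0 0 0; -1 0 0 0 0; -1 0 0 0 0; -1 0 0 0 0; -1 0 0 0 0; -1 0 0 0.02 0; -1 0 0 0.05 0' 40;python3 -m jog '-1 0 0 0.1 0; -1 0 0 0.15 0; -1 0 0 0.15 0; -1 0 0 0.15 0; -1 0 0 0.05 0; -1 0 0 0 0; -1 0 0 0 0; -1 0 0 0 0'; python3 - <<'E'
from h import *
im,de,c=snap("wrist","w8"); P=cloud(c,de); o=manip.get_obs()
q=P[level(P,.02,.034,.37,.56,.22,.41)];print("slide",rectw(q))
z=o["position"][2]; q=P[level(P,z+.01,z+.056,.37,.56,.22,.41)];print("held",rectw(q),np.percentile(q[:,2],[10,50,90])-z,o["position"])
E
```

```text
time_s: 21.5
position: [0.4569, 0.3234, 0.015]
tcp_rot: [3.133, -0.002, 3.116]
ft_force: [0.3, -0.1, -0.6]
width: 0.0353
time_s: 22.3
position: [0.455, 0.3215, 0.1408]
tcp_rot: [3.135, -0.003, 3.117]
ft_force: [0.3, 0.0, -1.1]
width: 0.035
slide (array([446.9, 328. ]), array([55.8, 56.1]), 1.315)
held (array([454. , 320.1]), array([61.2, 62.3]), 1.564) [0.0432239  0.0480275  0.04905164] [0.4548505  0.32125503 0.14053193]
```

View pics/w8.png

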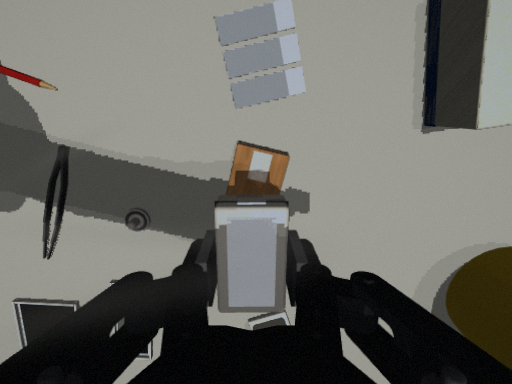

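```bash
python3 -m jog '-1 0.06 -0.1 0 0; -1 0.1 -0.18 0 0; -1 0.11 -0.2 0 0; -1 0.11 -0.2 0 0; -1 0.11 -0.2 0 0; -1 0.11 -0.2 0 0; -1 0.11 -0.2 0 0; -1 0.1 -0.2 0 0'; python3 -m jog '-1 0.1 -0.18 0 0; -1 0.08 -0.15 0 0; -1 0 0 0 0; -1 0 0 0 0; -1 0 0 0 0; -1 0 0 0 0; -1 0 0 0 0; -1 0 0 0 0'
```

```text
time_s: 23.15
position: [0.6114, 0.0218, 0.1316]
tcp_rot: [3.133, -0.022, 3.139]
ft_force: [1.0, 0.1, -1.0]
width: 0.0351
time_s: 23.95
position: [0.6458, -0.0549, 0.1212]
tcp_rot: [3.137, -0.036, 3.131]
ft_force: [0.1, 0.6, -1.1]
width: 0.0353
```

```bash
python3 -m jog '-1 0.1 -0.06 0 -0.08; -1 0 0 -0.1 0; -1 0 0 -0.1 0; -1 0 0 -0.1 0; -1 0 0 0 0; -1 0 0 0 0; -1 0 0 0 0; -1 0 0 0 0'; python3 - <<'E'
from h import *
im,de,c=snap("wrist","w9"); inlay(im,c,60)
E
```

```text
time_s: 24.75
position: [0.6685, -0.0602, 0.0656]
tcp_rot: [3.134, -0.028, 3.098]
ft_force: [-0.6, -0.0, -0.4]
width: 0.0353
[262. 331.] (array([787. , -58.6]), array([175.4, 539.7]), 1.522)
[238. 183.] (array([654.1, -68.4]), array([42. , 47.6]), 1.514)
[374. 185.] (array([663.8,  46. ]), array([67.3, 90.9]), 3.043)
[496. 170.] (array([647.7, 157. ]), array([ 36.4, 107.1]), 3.047)
[127.  68.] (array([ 558.5, -152.3]), array([25.1, 25.6]), 0.711)
[27. 40.] (array([ 538.8, -224. ]), array([27.2, 51.2]), 2.595)
```

View pics/w9.png

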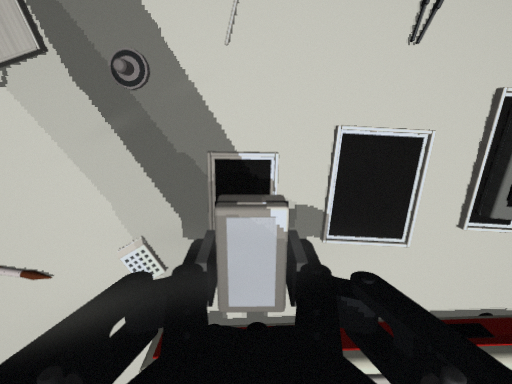

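```bash
python3 -m jog '-1 0 -0.04 -0.08 -0.01; -1 0 0 -0.1 0; -1 0 0 -0.1 0; -1 0 0 -0.05 0; -1 0 0 0 0; -1 0 0 0 0; -1 0 0 0 0; -1 0 0 0 0'
```

```text
time_s: 25.6
position: [0.6705, -0.0725, -0.0019]
tcp_rot: [3.136, -0.022, 3.089]
ft_force: [-0.3, 0.4, -0.9]
width: 0.0354
```

```bash
python3 -m jog '-1 0 0.02 -0.05 0; -1 0 0 -0.03 0; -1 0 0 0 0; -1 0 0 0 0; -1 0 0 -0.015 0; -1 0 0 0 0; -1 0 0 0 0; -1 0 0 0 0'
```

```text
time_s: 26.4
position: [0.6716, -0.0676, -0.0208]
tcp_rot: [3.136, -0.019, 3.089]
ft_force: [0.1, 0.4, -0.9]
width: 0.0353
```

```bash
python3 -m jog '-1 -0.01 0 -0.013 0; -1 0 0 0 0; -1 0 0 0 0; 0.15 0 0 0 0; 0.15 0 0 0 0; 0.15 0 0 0 0; 0.15 0 0 0.05 0; 0.2 0 0 0.1 0'; python3 -m jog '0.2 0 0 0.15 0; 0.2 0 0 0.2 0; 0.2 -0.15 0 0.2 0; 0.2 -0.2 0.1 0 0; 0.2 -0.1 0.1 0 0; 0.2 0 0 0 0; 0.2 0 0 0 0; 0.2 0 0 0 0'; python3 - <<'E'
from h import *
im,de,c=snap("wrist","w10"); P=cloud(c,de)
q=P[level(P,.018,.033,.59,.76,-.12,-.02)];print("cover",rectw(q),q[:,2].mean())
E
```

```text
time_s: 27.2
position: [0.6671, -0.0658, 0.004]
tcp_rot: [3.133, -0.025, 3.091]
ft_force: [0.5, 0.3, -0.1]
width: 0.0512
time_s: 28.0
position: [0.5805, -0.027, 0.1349]
tcp_rot: [3.141, -0.003, 3.088]
ft_force: [-0.4, 0.4, 0.0]
width: 0.0513
cover (array([669.6, -67.8]), array([35.1, 60.7]), 3.074) 0.02446380049426182
```

View pics/w10.png

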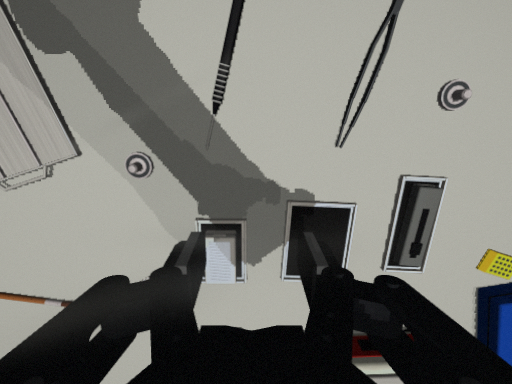

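```bash
python3 -m jog '0.75 0 0.12 0 -0.1; 0.75 0 0.22 0 -0.1; 0.75 -0.05 0.24 0 -0.1; 0.75 -0.08 0.23 0 -0.1; 0.75 -0.08 0.23 0 0; 0.75 -0.08 0.23 0 0; 0.75 -0.1 0.22 0 0; 0.75 -0.1 0.2 0 0' 60; python3 -m jog '0.75 -0.06 0.1 0 0; 0.75 0 0 0 0; 0.75 0 0 0 0; 0.75 0 0 0 0; 0.75 0 0 0 0; 0.75 0 0 0 0; 0.75 0 0 0 0; 0.75 0 0 0 0' 60
python3 - <<'E'
from h import *
im,de,c=snap("wrist","w11"); P=cloud(c,de)
q=P[level(P,.02,.034,.37,.56,.22,.41)];print("slide",rectw(q),q[:,2].mean())
E
```

```text
time_s: 28.85
position: [0.4914, 0.3045, 0.1298]
tcp_rot: [-3.137, -0.002, 2.839]
ft_force: [0.5, -0.4, -0.0]
width: 0.0747
time_s: 29.65
position: [0.4815, 0.3265, 0.1284]
tcp_rot: [-3.137, -0.004, 2.837]
ft_force: [0.1, 0.9, -0.1]
width: 0.0749
slide (array([459.3, 324.6]), array([56. , 80.8]), 2.881) 0.027449481180167656
```

View pics/w11.png

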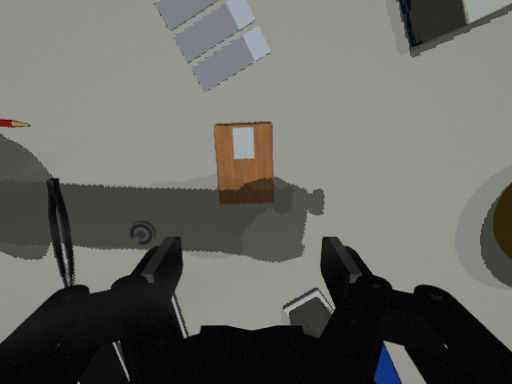

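```bash
python3 -m jog '0.75 -0.11 -0.01 0 0.085; 0.75 -0.02 0 -0.15 0; 0.75 -0.02 0 -0.15 0; 0.75 0 0 -0.1 0; 0.75 0 0 0 0; 0.75 0 0 0 0; 0.75 0 0 0 0; 0.75 0 0 0 0'
```

```text
time_s: 30.5
position: [0.4536, 0.326, 0.0502]
tcp_rot: [3.138, 0.001, 2.878]
ft_force: [0.7, 0.0, -0.7]
width: 0.0747
```

```bash
python3 -m jog '0.75 0.02 -0.01 -0.1 0; 0.75 0 0 -0.1 0; 0.75 0 0 -0.1 0; 0.75 0 0 0 0; 0.75 0 0 0 0; 0.75 0 0 -0.05 0; 0.75 0 0 0 0; 0.75 0 0 0 0'
```

```text
time_s: 31.3
position: [0.4638, 0.3291, -0.013]
tcp_rot: [3.123, 0.012, 2.876]
ft_force: [0.2, 0.8, -0.3]
width: 0.075
```

```bash
python3 -m jog '0.75 -0.022 -0.025 -0.04 0.01; 0.75 0 0 -0.03 0; 0.75 0 0 0 0; 0.75 0 0 0 0; 0.75 0 0 0 0; 0.75 0 0 0 0; 0.75 0 0 0 0; 0.75 0 0 0 0'
```

```text
time_s: 32.1
position: [0.4594, 0.3241, -0.0274]
tcp_rot: [3.122, 0.013, 2.881]
ft_force: [0.9, 0.1, -0.2]
width: 0.0749
```

```bash
python3 -m jog '-1 0 0 0 0; -1 0 0 0 0; -1 0 0 0 0; -1 0 0 0 0; -1 0 0 0 0; -1 0 0 0 0; -1 0 0 0.02 0; -1 0 0 0.03 0' 70
```

```text
time_s: 32.9
position: [0.4588, 0.3237, -0.0174]
tcp_rot: [3.123, 0.012, 2.881]
ft_force: [-0.1, 0.3, -1.1]
width: 0.0549
```

```bash
python3 -m jog '-1 0 0 0.05 0; -1 0 0 0.1 0; -1 0 0 0.15 0; -1 0 0 0.15 0; -1 0 0 0.05 0; -1 0 0 0 0; -1 0 0 0 0; -1 0 0 0 0' 70; python3 - <<'E'
from h import *
im,de,c=snap("wrist","w12"); P=cloud(c,de); o=manip.get_obs()
z=o["position"][2]; q=P[level(P,z+.04,z+.066,.37,.56,.22,.41)];print("held",rectw(q),np.percentile(q[:,2],[10,50,90])-z,o["position"])
E
```

```text
time_s: 33.7
position: [0.4568, 0.3206, 0.0867]
tcp_rot: [3.128, 0.01, 2.881]
ft_force: [-0.3, -0.1, -1.5]
width: 0.0548
held (array([453.2, 319.6]), array([75.7, 82.2]), 1.339) [0.05311168 0.05421523 0.05518417] [0.45664695 0.32038048 0.08636604]
```

View pics/w12.png

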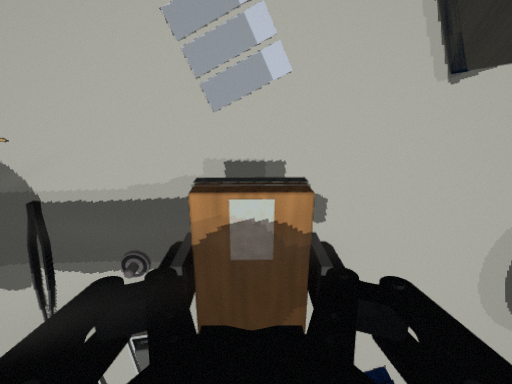

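```bash
python3 -m jog '-1 0.06 -0.08 0.05 0.05; -1 0.12 -0.15 0.02 0.05; -1 0.13 -0.18 0.02 0.1; -1 0.13 -0.18 0 0.1; -1 0.13 -0.18 0 0; -1 0.13 -0.18 0 0; -1 0.13 -0.18 0 0; -1 0.1 -0.12 0 0' 70; python3 -m jog '-1 0.06 -0.08 0 0; -1 0 0 0 0; -1 0 0 0 0; -1 0 0 0 0; -1 0 0 0 0; -1 0 0 0 0; -1 0 0 0 0; -1 0 0 0 0'
```

```text
time_s: 34.55
position: [0.6381, 0.0653, 0.0955]
tcp_rot: [3.132, -0.009, 3.057]
ft_force: [0.4, 0.1, -1.8]
width: 0.0548
time_s: 35.35
position: [0.6481, 0.0455, 0.0882]
tcp_rot: [3.136, -0.019, 3.054]
ft_force: [-0.4, 0.1, -2.3]
width: 0.0546
```

```bash
python3 -m jog '-1 0.07 0.01 -0.05 -0.02; -1 0 0 -0.1 0; -1 0 0 -0.1 0; -1 0 0 -0.1 0; -1 0 0 -0.05 0; -1 0 0 0 0; -1 0 0 0 0; -1 0 0 0 0'
```

```text
time_s: 36.15
position: [0.6648, 0.0509, 0.0101]
tcp_rot: [3.133, -0.012, 3.046]
ft_force: [0.2, -0.5, -1.5]
width: 0.0548
```

```bash
python3 -m jog '-1 0 -0.015 -0.05 0; -1 0 0 -0.05 0; -1 0 0 -0.02 0; -1 0 0 0 0; -1 0 0 0 0; -1 0 0 -0.02 0; -1 0 0 0 0; -1 0 0 0 0'
```

```text
time_s: 36.95
position: [0.6664, 0.0478, -0.0179]
tcp_rot: [3.132, -0.007, 3.045]
ft_force: [0.6, -0.3, -1.6]
width: 0.0547
```

```bash
python3 -m jog '-1 -0.005 0 -0.015 0; -1 0 0 0 0; -1 0 0 -0.012 0; -1 0 0 0 0; -1 0 0 0 0; 0.6 0 0 0 0; 0.6 0 0 0 0; 0.6 0 0 0 0'; python3 -m jog '0.6 0 0 0.05 0; 0.6 0 0 0.15 0; 0.6 0 0 0.2 0; 0.6 -0.1 0 0.2 0; 0.6 -0.2 0 0.1 0; 0.6 -0.15 0 0 0; 0.6 0 0 0 0; 0.6 0 0 0 0'; python3 - <<'E'
from h import *
im,de,c=snap("wrist","w13"); P=cloud(c,de)
q=P[level(P,.023,.038,.58,.76,-.02,.12)];print("slide",rectw(q),q[:,2].mean())
q=P[level(P,.018,.033,.59,.76,-.12,-.02)];print("cover",rectw(q),q[:,2].mean())
q=P[level(P,.012,.026,.55,.74,.12,.22)];print("blade",rectw(q),q[:,2].mean())
inlay(im,c,60)
E
```

```text
time_s: 37.75
position: [0.6669, 0.0487, -0.0217]
tcp_rot: [3.13, -0.004, 3.045]
ft_force: [-0.0, -0.0, 1.0]
width: 0.0685
time_s: 38.55
position: [0.5749, 0.0506, 0.1286]
tcp_rot: [3.129, 0.003, 3.047]
ft_force: [0.4, 0.5, -0.5]
width: 0.0683
slide (array([666.2,  47. ]), array([55.9, 81.2]), 3.046) 0.030396952862334563
cover (array([646.3, -79.5]), array([16.1, 29.1]), 2.423) 0.023709906783143067
blade (array([638.3, 158.6]), array([26.4, 83.5]), 2.995) 0.018364894974515784
[504. 241.] (array([682.8, 341.3]), array([18.8, 56.8]), 0.29)
[250. 239.] (array([662.7,  46.3]), array([67. , 90.2]), 3.035)
[279. 314.] (array([727.1,  49.4]), array([287.8, 705.8]), 1.468)
[140.  68.] (array([457.7, -47.5]), array([ 13.2, 114.4]), 2.83)
```

View pics/w13.png

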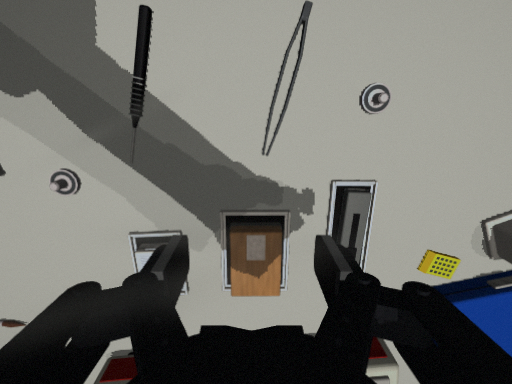

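All three boxes are in their trays. Next I locate the forceps and probe.

```bash
python3 - <<'E'
from h import *
d=np.load("pics/w13.npz"); c=cam("wrist"); im=d["im"]; g=im.max(2)
cv2.imwrite("pics/c3.png",cv2.resize(im[0:180,110:330,::-1],None,fx=3.4,fy=3.4,interpolation=cv2.INTER_CUBIC))
def ext(thr,box,z):
    x0,y0,x1,y1=box; m=(g[y0:y1,x0:x1]<thr); ys,xs=np.nonzero(m); w=onplane(c,np.c_[xs+x0,ys+y0],z)
    n,lab,st,cc=cv2.connectedComponentsWithStats(m.astype(np.uint8)); print([(s[4],s[:4]) for s in st[1:] if s[4]>20])
    r=rectw(w); print(r)
    return w
ext(90,(258,0,315,160),.005)
ext(60,(125,0,160,130),.005)
E
```

```text
[(np.int32(993), array([  4,   1,  50, 154], dtype=int32))]
(array([481.2,  93.3]), array([ 16.7, 144.8]), 2.778)
[(np.int32(1469), array([  5,   5,  22, 125], dtype=int32))]
(array([456.8, -46.2]), array([ 13.1, 111.5]), 2.83)
```

View pics/c3.png

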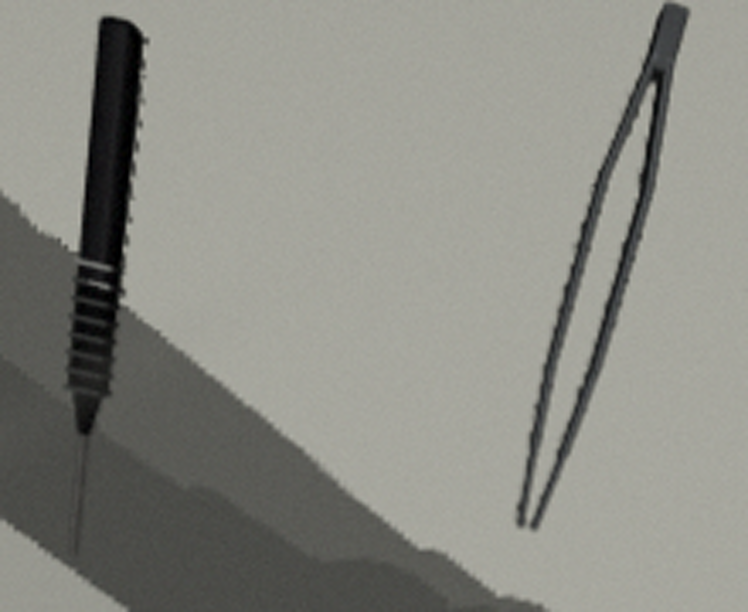

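```bash
python3 - <<'E'
from h import *
c=cam("top"); p=np.array([(320,103),(505,52),(583,288),(397,342)])/3.5+[250,130]
w=onplane(c,p,.009)[:,:2]; print(w.round(4), w.mean(0)); 
for a,b in [(3,0),(2,1),(1,0),(2,3)]:
    v=w[b]-w[a]; print(np.hypot(*v).round(4),np.arctan2(v[1],v[0]).round(3))
s=np.array([(480,85),(542,275)])/3.5+[250,130]; s=onplane(c,s,.005)[:,:2]; print(s, np.arctan2(*(s[0]-s[1])[::-1]))
E
```

```text
[[ 0.545  -0.2139]
 [ 0.577  -0.3435]
 [ 0.4113 -0.386 ]
 [ 0.3778 -0.2582]] [ 0.47777866 -0.300415  ]
0.173 0.259
0.1711 0.251
0.1335 1.813
0.1322 1.827
[[ 0.5550378  -0.32614305]
 [ 0.42121567 -0.36031566]] 0.25001548170890736
```

```bash
python3 -c "
from h import *
o=manip.get_obs();print(o['joint_pos'].round(3),o['position'],o['tcp_rot'])"
```

```text
[ 0.397  0.73  -0.876  1.721  0.642  0.997  0.762] [0.5747929  0.05078561 0.12833951] [3.12846138e+00 2.37276971e-03 3.04660618e+00]
```

```bash
python3 -m jog '0 -0.15 0.07 0 -0.2; 0 -0.15 0.07 0 -0.2; 0 -0.12 0.05 0 -0.14; 0 -0.05 0.02 -0.15 0; 0 0 0 -0.2 0; 0 0 0 0 0; 0 0 0 0 0; 0 0 0 0 0' 40;  python3 - <<'E'
from h import *
im,de,c=snap("wrist","w14"); 
g=im.max(2); m=(g<80).astype(np.uint8); m[230:]=0
for k in cv2.findContours(m,cv2.RETR_EXTERNAL,cv2.CHAIN_APPROX_NONE)[0]:
    if cv2.contourArea(k)>200: print(k.reshape(-1,2).mean(0).round(),rectw(onplane(c,k.reshape(-1,2),.006)))
E
```

```text
time_s: 39.4
position: [0.4882, 0.0966, 0.058]
tcp_rot: [3.118, 0.009, 2.758]
ft_force: [0.1, -1.1, 0.5]
width: 0.0427
[160. 195.] (array([433.6,  28.1]), array([102.4, 254.7]), 1.177)
[98. 28.] (array([331.6,  46.1]), array([  2.5, 134.1]), 1.204)
```

View pics/w14.png

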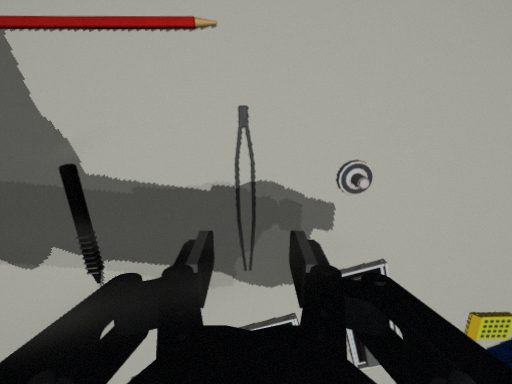

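```bash
python3 - <<'E'
from h import *
c=cam("wrist"); w=onplane(c,[(243,106),(248,270)],.007)[:,:2]; print(w,w.mean(0),np.hypot(*(w[1]-w[0])),np.arctan2(*(w[1]-w[0])[::-1])); o=manip.get_obs(); print(o["position"],o["tcp_rot"])
E
```

```text
[[0.41646753 0.11888804]
 [0.55040202 0.06858036]] [0.48343478 0.0937342 ] 0.14307099716647378 -0.3593089510389243
[0.48876396 0.09680241 0.05837524] [3.1171829  0.00967616 2.75811525]
```

```bash
python3 -m jog '0 -0.035 -0.015 -0.05 0.04; 0 0 0 -0.1 0; 0 0 0 -0.1 0; 0 0 0 -0.05 0; 0 0 0 0 0; 0 0 0 0 0; 0 0 0 0 0; 0 0 0 0 0' 40
```

```text
time_s: 40.25
position: [0.4923, 0.0954, 0.0057]
tcp_rot: [3.104, 0.027, 2.773]
ft_force: [-0.1, -0.0, 0.8]
width: 0.0425
```

```bash
python3 -m jog '0 -0.05 -0.01 -0.04 0; 0 0 0 -0.04 0; 0 0 0 -0.04 0; 0 0 0 0 0; 0 0 0 0 0; 0 0 0 -0.02 0; 0 0 0 0 0; 0 0 0 0 0' 40
```

```text
time_s: 41.05
position: [0.4861, 0.0945, -0.0218]
tcp_rot: [3.1, 0.033, 2.772]
ft_force: [0.1, 1.0, -0.8]
width: 0.0429
```

```bash
python3 -m jog '0 -0.02 -0.005 -0.02 0.01; 0 0 0 0 0; 0 0 0 -0.02 0; 0 0 0 0 0; 0 0 0 0 0; -1 0 0 0 0; -1 0 0 0 0; -1 0 0 0 0' 40; python3 -m jog '-1 0 0 0 0; -1 0 0 0 0; -1 0 0 0 0; -1 0 0 0.02 0; -1 0 0 0.05 0; -1 0 0 0.1 0; -1 0 0 0 0; -1 0 0 0 0' 40;  python3 - <<'E'
from h import *
im,de,c=snap("wrist","w15")
E
```

```text
time_s: 41.85
position: [0.4778, 0.0806, -0.027]
tcp_rot: [3.128, 0.038, 2.771]
ft_force: [0.3, 0.2, -0.1]
width: 0.0142
time_s: 42.65
position: [0.4778, 0.0817, 0.0083]
tcp_rot: [3.126, 0.036, 2.772]
ft_force: [-1.0, -0.9, -0.7]
width: 0.0144
```

View pics/w15.png

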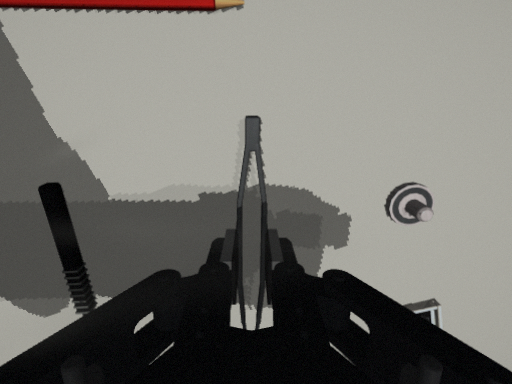

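```bash
cat >> h.py <<'E'
def toolpts(de,px):
    p=manip.camera_params("wrist"); T=np.array(p["T_tool_cam"]); K,d,_,_=cam("wrist")
    px=np.array(px); u=cv2.undistortPoints(px.astype(float).reshape(-1,1,2),K,d).reshape(-1,2)
    return (np.c_[u[:,0],-u[:,1],-np.ones(len(u))]*de[px[:,1],px[:,0]][:,None])@T[:3,:3].T+T[:3,3]
E
python3 - <<'E'
from h import *
de=np.load("pics/w15.npz")["de"]
print((toolpts(de,[(252,119),(252,130),(252,145),(241,190),(264,190),(238,220),(265,220),(246,325),(258,325),(255,325),(247,322)])*1000).round(1))
o=manip.get_obs(); print(o["position"],o["tcp_rot"],o["joint_pos"].round(2),o["joint_efforts"].round(1))
E
```

```text
[[ 69.6  -1.3 -38.1]
 [ 64.8  -1.3 -39.3]
 [ 57.8  -1.2 -38.7]
 [ 35.3  -6.7 -37.3]
 [ 35.7   4.7 -38.4]
 [ 19.6  -8.3 -38.4]
 [ 19.1   5.5 -37.2]
 [-91.9  -5.6  12.1]
 [-52.    2.6 -31.6]
 [-92.7   1.6  13. ]
 [-89.8  -4.8  13. ]]
[0.47789347 0.08179686 0.00824945] [3.12613504 0.0365919  2.77236226] [ 0.16  0.73 -0.58  2.1   0.86  0.51  0.14] [  0.2 -38.6  -5.6  -6.8   0.   -0.    0. ]
```

```bash
python3 -m jog '-1 0.02 0 0.15 0; -1 0.02 -0.1 0.15 0.1; -1 0 -0.2 0.1 0.2; -1 0 -0.25 0 0.25; -1 0 -0.25 0 0.25; -1 0 -0.25 0 0.25; -1 0 -0.25 0 0.2; -1 0 -0.15 0 0' 40; python3 -m jog '-1 0 -0.15 0 0; -1 0 0 0 0; -1 0 0 0 0; -1 0 0 0 0; -1 0 0 0 0; -1 0 0 0 0; -1 0 0 0 0; -1 0 0 0 0' 40;  python3 - <<'E'
from h import *
im,de,c=snap("wrist","w16")
E
```

```text
time_s: 43.5
position: [0.4841, -0.2083, 0.0888]
tcp_rot: [3.123, 0.036, -2.843]
ft_force: [1.2, 1.1, -0.6]
width: 0.0139
time_s: 44.3
position: [0.4814, -0.2416, 0.0847]
tcp_rot: [3.119, 0.03, -2.847]
ft_force: [-0.1, -0.0, -0.9]
width: 0.0143
```

View pics/w16.png

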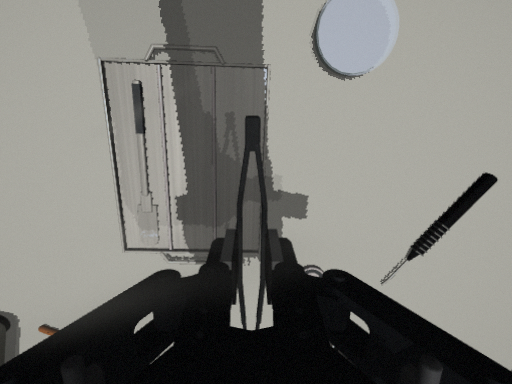

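```bash
python3 - <<'E'
from h import *
c=cam("wrist"); w=onplane(c,[(102,61),(269,66),(124,250)],.009)[:,:2]; print(w.round(4))
for a,b in [(0,1),(0,2)]:
    v=w[b]-w[a]; print(np.hypot(*v),np.arctan2(v[1],v[0]))
print("centre",(w[1]+w[2])/2)
r=onplane(c,[(159,66),(172,249),(214,67),(217,250)],.0065)[:,:2]; print(r.round(4),(r[0]+r[1]+r[2]+r[3])/4,np.arctan2(*(r[1]-r[0])[::-1]),np.arctan2(*(r[3]-r[2])[::-1]))
s=onplane(c,[(137,81),(149,243)],.006)[:,:2]; print("spat",s.round(4),s.mean(0),np.hypot(*(s[1]-s[0])))
print(manip.get_obs()["position"])
E
```

```text
[[ 0.412  -0.3843]
 [ 0.3765 -0.2576]
 [ 0.5755 -0.3424]]
0.1315084501632506 1.8444641357610958
0.16871734507422323 0.25051668986248127
centre [ 0.47596041 -0.30004026]
[[ 0.4023 -0.342 ]
 [ 0.5631 -0.2982]
 [ 0.3899 -0.2998]
 [ 0.5518 -0.255 ]] [ 0.47678207 -0.29874882] 0.26641170687768195 0.2704937859518049
spat [[ 0.4186 -0.3571]
 [ 0.563  -0.3212]] [ 0.49081296 -0.33914823] 0.14885300165684046
[ 0.4814158  -0.24153961  0.08476434]
```

```bash
python3 -m jog '-1 -0.075 -0.08 0 -0.06; -1 0 0 0 0; -1 0 0 -0.1 0; -1 0 0 -0.1 0; -1 0 0 -0.1 0; -1 0 0 0 0; -1 0 0 0 0; -1 0 0 0 0' 40
```

```text
time_s: 45.15
position: [0.4708, -0.2553, 0.0263]
tcp_rot: [3.121, 0.039, -2.874]
ft_force: [-0.6, -1.1, -0.8]
width: 0.0143
```

```bash
python3 -m jog '-1 -0.022 -0.012 -0.07 -0.01; -1 0 0 -0.07 0; -1 0 0 -0.05 0; -1 0 0 0 0; -1 0 0 0 0; -1 0 0 0 0; -1 0 0 0 0; -1 0 0 0 0' 40;  python3 - <<'E'
from h import *
im,de,c=snap("wrist","w17")
E
```

```text
time_s: 45.95
position: [0.4677, -0.2582, -0.013]
tcp_rot: [3.124, 0.042, -2.879]
ft_force: [-0.2, -0.9, -0.4]
width: 0.0142
```

View pics/w17.png

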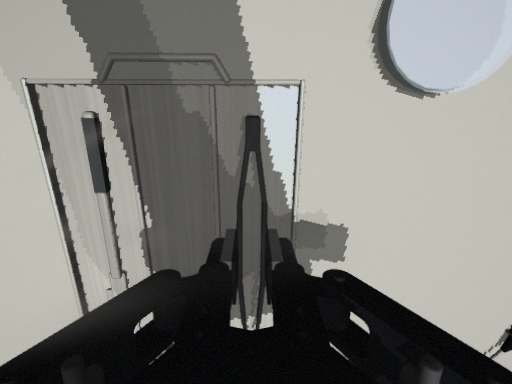

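```bash
python3 -m jog '-1 0 0 -0.03 0; -1 0 0 0 0; -1 0 0 -0.02 0; -1 0 0 0 0; -1 0 0 -0.005 0; -1 0 0 0 0; -1 0 0 0 0; -1 0 0 0 0' 40
```

```text
time_s: 46.8
position: [0.4683, -0.2585, -0.0238]
tcp_rot: [3.125, 0.043, -2.879]
ft_force: [-0.6, 0.9, 0.4]
width: 0.0141
```

```bash
python3 -m jog '-0.45 0 0 0 0; -0.45 0 0 0 0; -0.45 0 0 0.02 0; -0.4 0 0 0.05 0; -0.3 0 0 0.1 0; -0.2 0 0 0.2 0; 0 0 0 0.2 0; 0 0 0 0.1 0' 40;  python3 - <<'E'
from h import *
im,de,c=snap("wrist","w18")
E
```

```text
time_s: 47.6
position: [0.4658, -0.2568, 0.1142]
tcp_rot: [3.12, 0.039, -2.878]
ft_force: [0.8, 0.1, 0.8]
width: 0.0428
```

View pics/w18.png

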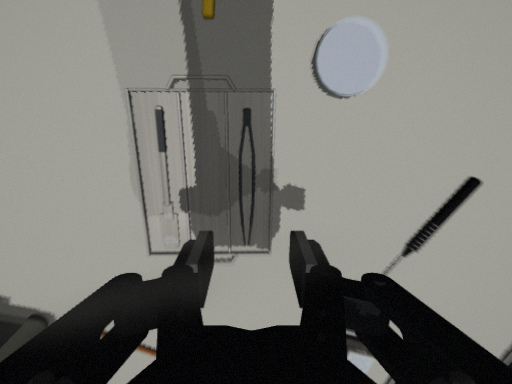

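The forceps lie in the first lane, parallel to the ribs, with the tips at the blade end. Probe next.

```bash
python3 -m jog '0 0 0.15 0 -0.2; 0 0 0.2 0 -0.25; 0 0.02 0.22 0 -0.25; 0 0.02 0.2 -0.05 -0.25; 0 0.02 0.15 -0.1 -0.2; 0 0 0.08 -0.1 0; 0 0 0 0 0; 0 0 0 0 0' 40;  python3 - <<'E'
from h import *
im,de,c=snap("wrist","w19")
E
```

```text
time_s: 48.45
position: [0.4827, -0.0512, 0.0732]
tcp_rot: [3.121, 0.057, 2.802]
ft_force: [0.6, 0.7, 0.4]
width: 0.0424
```

View pics/w19.png

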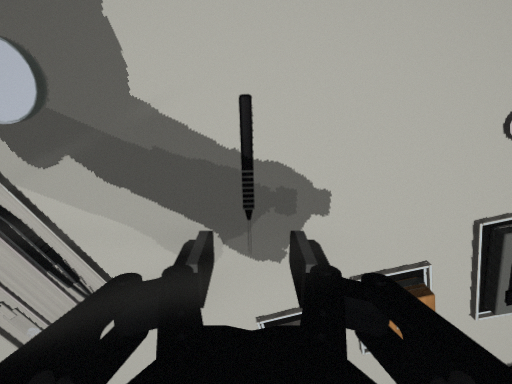

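```bash
python3 - <<'E'
from h import *
c=cam("wrist"); w=onplane(c,[(245,95),(248.5,219),(251,255)],.006)[:,:2]; print(w.round(4),np.hypot(*(w[2]-w[0])),np.hypot(*(w[1]-w[0])),np.arctan2(*(w[1]-w[0])[::-1]))
u=(w[1]-w[0])/np.hypot(*(w[1]-w[0])); print("mid",w[0]+.074*u); o=manip.get_obs(); print(o["position"],o["tcp_rot"])
E
```

```text
[[ 0.405  -0.0294]
 [ 0.508  -0.0631]
 [ 0.5453 -0.0737]] 0.14713698915981446 0.10835938418557325 -0.31616358345463685
mid [ 0.47530703 -0.05236885]
[ 0.48264446 -0.05141543  0.07320552] [3.12067976 0.05669487 2.80120221]
```

```bash
python3 -m jog '0 -0.045 0 0 0.05; 0 0 0 -0.1 0; 0 -0.01 0 -0.1 0; 0 -0.01 0 -0.1 0; 0 0 0 -0.05 0; 0 0 0 0 0; 0 0 0 0 0; 0 0 0 0 0' 40
```

```text
time_s: 49.3
position: [0.469, -0.0644, 0.006]
tcp_rot: [3.123, 0.065, 2.811]
ft_force: [-0.8, -0.6, 0.8]
width: 0.0429
```

```bash
python3 -m jog '0 0.03 0.06 0 0.03; 0 0 0 0 0; 0 0 0 0 0; 0 0 0 0 0; 0 0 0 0 0; 0 0 0 0 0; 0 0 0 0 0; 0 0 0 0 0' 40; python3 -c "
from h import *
o=manip.get_obs();print(o['joint_pos'].round(3),o['position'],o['tcp_rot'])"
```

```text
time_s: 50.1
position: [0.477, -0.0514, 0.0081]
tcp_rot: [3.122, 0.069, 2.827]
ft_force: [0.4, 0.5, -0.1]
width: 0.0432
[ 0.449  0.721 -0.58   2.145  0.946  0.465  0.385] [ 0.47701835 -0.05141959  0.00806555] [3.12191974 0.06911867 2.82740097]
```

```bash
python3 -m jog '0 0 0 -0.06 0; 0 0 0 -0.06 0; 0 0 0 0 0; 0 0 0 0 0; 0 0 0 -0.03 0; 0 0 0 0 0; 0 0 0 0 0; 0 0 0 0 0' 40
```

```text
time_s: 50.9
position: [0.478, -0.0518, -0.0217]
tcp_rot: [3.121, 0.072, 2.826]
ft_force: [0.6, -0.0, -0.9]
width: 0.0428
```

```bash
python3 -m jog '0 -0.01 0 -0.025 0; 0 0 0 0 0; 0 0 0 -0.012 0; 0 0 0 0 0; 0 0 0 0 0; 0 0 0 0 0; 0 0 0 0 0; 0 0 0 0 0' 40
```

```text
time_s: 51.7
position: [0.4764, -0.0519, -0.0287]
tcp_rot: [3.122, 0.074, 2.827]
ft_force: [-0.1, -0.5, 1.6]
width: 0.0429
```

```bash
python3 -m jog '-1 0 0 0 0; -1 0 0 0 0; -1 0 0 0 0; -1 0 0 0 0; -1 0 0 0 0; -1 0 0 0.02 0; -1 0 0 0.05 0; -1 0 0 0.1 0' 40; python3 -m jog '-1 0 0 0.1 0; -1 0 0 0.1 0; -1 0 0 0.1 0; -1 0 0 0 0; -1 0 0 0 0; -1 0 0 0 0; -1 0 0 0 0; -1 0 0 0 0' 40;python3 - <<'E'
from h import *
im,de,c=snap("wrist","w20")
print((toolpts(de,[(252,118),(252,122),(252,140),(252,180),(245,200),(260,200)])*1000).round(1))
E
```

```text
time_s: 52.5
position: [0.4732, -0.0588, 0.0058]
tcp_rot: [3.137, 0.07, 2.824]
ft_force: [0.2, -0.2, -0.3]
width: 0.0085
time_s: 53.3
position: [0.4714, -0.0575, 0.0672]
tcp_rot: [3.136, 0.065, 2.826]
ft_force: [-0.1, -0.6, -0.1]
width: 0.0085
[[ 70.3  -1.2 -41.2]
 [ 68.6  -1.2 -42.5]
 [ 60.5  -1.2 -40.8]
 [ 41.3  -1.2 -40.2]
 [ 30.5  -4.7 -38.2]
 [ 30.2   2.9 -37.4]]
```

View pics/w20.png

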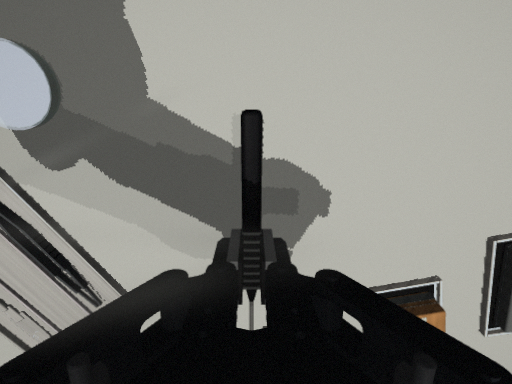

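```bash
python3 -m jog '-1 0 -0.1 0.05 0.1; -1 0 -0.2 0.05 0.2; -1 0.01 -0.22 0 0.25; -1 0.01 -0.22 0 0.25; -1 0.01 -0.2 0 0.2; -1 0 -0.15 0 0.15; -1 0 -0.08 0 0; -1 0 0 0 0' 40; python3 -m jog '-1 0 0 0 0; -1 0 0 0 0; -1 0 0 0 0; -1 0 0 0 0; -1 0 0 0 0; -1 0 0 0 0; -1 0 0 0 0; -1 0 0 0 0' 40;python3 - <<'E'
from h import *
im,de,c=snap("wrist","w21")
E
```

```text
time_s: 54.15
position: [0.4753, -0.2988, 0.0844]
tcp_rot: [3.131, 0.063, -2.853]
ft_force: [-0.1, 0.0, 0.4]
width: 0.0085
time_s: 54.95
position: [0.4761, -0.291, 0.0849]
tcp_rot: [3.129, 0.062, -2.842]
ft_force: [0.5, -0.7, 0.7]
width: 0.0085
```

View pics/w21.png

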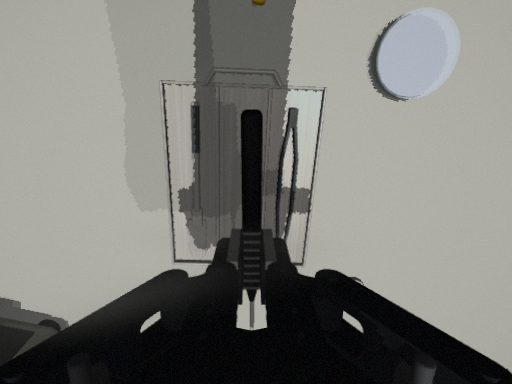

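```bash
python3 -m jog '-1 0 -0.04 0 -0.07; -1 0 0 0 0; -1 0 0 -0.1 0; -1 0 0 -0.1 0; -1 0 0 -0.1 0; -1 0 0 0 0; -1 0 0 0 0; -1 0 0 0 0' 40
```

```text
time_s: 55.8
position: [0.4774, -0.3025, 0.0249]
tcp_rot: [3.132, 0.065, -2.885]
ft_force: [-0.1, -0.3, 0.1]
width: 0.0079
```

```bash
python3 -m jog '-1 0 0.015 -0.07 0.01; -1 0 0 -0.07 0; -1 0 0 -0.05 0; -1 0 0 0 0; -1 0 0 0 0; -1 0 0 0 0; -1 0 0 0 0; -1 0 0 0 0' 40;python3 - <<'E'
from h import *
im,de,c=snap("wrist","w22")
E
```

```text
time_s: 56.6
position: [0.479, -0.2997, -0.0143]
tcp_rot: [3.134, 0.069, -2.88]
ft_force: [0.1, 0.9, 0.8]
width: 0.0085
```

View pics/w22.png

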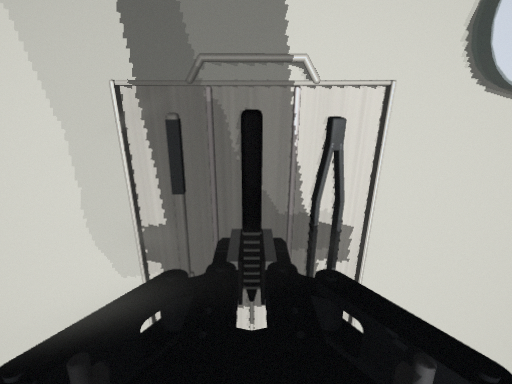

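Centred in the middle lane. Lower and release.

```bash
python3 -m jog '-1 -0.008 0 -0.03 0; -1 0 0 0 0; -1 0 0 -0.02 0; -1 0 0 0 0; -1 0 0 -0.005 0; -1 0 0 0 0; -1 0 0 0 0; -1 0 0 0 0' 40
```

```text
time_s: 57.45
position: [0.4781, -0.3001, -0.0238]
tcp_rot: [3.137, 0.07, -2.88]
ft_force: [-1.0, -0.2, 2.7]
width: 0.0086
```

```bash
python3 -m jog '-0.6 0 0 0 0; -0.6 0 0 0 0; -0.6 0 0 0.02 0; -0.6 0 0 0.04 0; -0.6 0 0 0.1 0; -0.5 0 0 0.2 0; -0.2 0 0 0.2 0; 0 0 0 0.15 0' 40; python3 -m jog '0 -0.05 0.05 0.1 0; 0 0 0 0.1 0; 0 0 0 0 0; 0 0 0 0 0; 0 0 0 0 0; 0 0 0 0 0; 0 0 0 0 0; 0 0 0 0 0' 40; python3 - <<'E'
from h import *
im,de,c=snap("wrist","w23")
im,de,c=snap("top","top1")
E
```

```text
time_s: 58.25
position: [0.4738, -0.2983, 0.1193]
tcp_rot: [3.128, 0.062, -2.879]
ft_force: [0.4, -0.7, 0.4]
width: 0.0426
time_s: 59.05
position: [0.4643, -0.2879, 0.1644]
tcp_rot: [3.132, 0.065, -2.878]
ft_force: [-0.4, 0.0, 0.5]
width: 0.0427
```

View pics/w23.png

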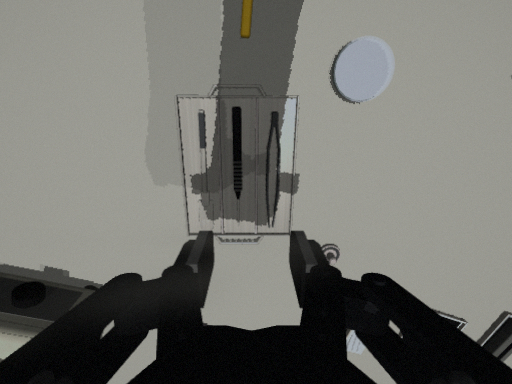

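View pics/top1.png

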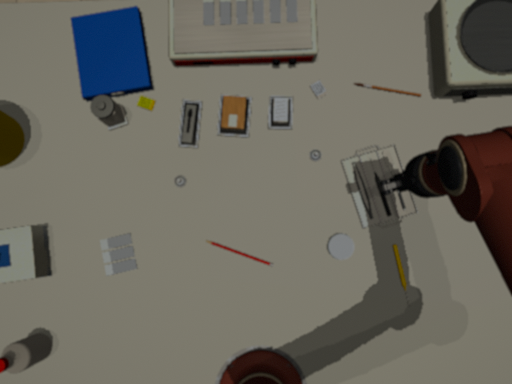

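```bash
python3 - <<'E'
from h import *
c=cam("wrist"); t=onplane(c,[(178,97),(297,97),(189,235),(290,235)],.009)[:,:2]
a=np.arctan2(*((t[2]-t[0])+(t[3]-t[1]))[::-1]); o=t.mean(0); print("tray",o,a,np.hypot(*(t[1]-t[0])),np.hypot(*(t[2]-t[0])))
a=.262; Rm=np.array([[np.cos(a),np.sin(a)],[-np.sin(a),np.cos(a)]])
f=onplane(c,[(275,112),(270,227)],.011)[:,:2]; p=onplane(c,[(237,106),(238.5,199)],.011)[:,:2]; s=onplane(c,[(201,110),(206,222)],.007)[:,:2]
for n,w in [("f",f),("p",p),("s",s)]:
    l=(w-o)@Rm.T*1000; v=l[1]-l[0]; print(n,l.round(1),"mid",l.mean(0).round(1),"len",np.hypot(*v).round(1),"ang",np.arctan2(v[1],v[0]).round(3), "74:",(l[0]+74*v/np.hypot(*v)).round(1))
d=np.load("pics/top1.npz"); c=cam("top"); P=cloud(c,d["de"])
for n,lo,hi,b in [("blade",.012,.03,(.57,.73,.12,.2)),("slide",.022,.04,(.59,.74,-.01,.1)),("cover",.016,.034,(.6,.74,-.12,-.03))]:
    q=P[level(P,lo,hi,*b)]; print(n,rectw(q),q[:,2].mean())
E
```

```text
tray [ 0.47673374 -0.29953634] 0.26262153920292064 0.12969070477209502 0.17044347091534667
f [[-70.   41.1]
 [ 72.7  39.4]] mid [ 1.4 40.2] len 142.7 ang -0.012 74: [ 4.  40.2]
p [[-76.2  -0.8]
 [ 33.8  -0.7]] mid [-21.2  -0.7] len 110.0 ang 0.001 74: [-2.2 -0.7]
s [[-71.6 -41.1]
 [ 67.4 -43.2]] mid [ -2.1 -42.2] len 139.0 ang -0.015 74: [  2.4 -42.2]
blade (array([644.6, 158.5]), array([26.8, 96.4]), 3.006) 0.018226638740357445
slide (array([666.3,  45.6]), array([56.2, 80.5]), 3.046) 0.030146356643299167
cover (array([670. , -70.3]), array([34.5, 61.7]), 3.112) 0.024246234681216974
```

```bash
python3 -c "
from h import *
print(manip.hand_in())"
```

```text
the job is handed in; nothing more can be done
None
```

The job is handed in at about 59 s of the 125 s limit. All three boxes are in their own trays, the forceps and probe are in their lanes, and nothing is held. The hand-in itself reports no verdict.

| Item | Last measurement | Target or limit |
|---|---|---|
| Blade dispenser | about 3 mm from tray centre, 0.04 rad off, top at 18 mm | 13 mm, 0.22 rad, 19 mm |
| Coverslip box | about 1–3 mm from tray centre, under 0.03 rad off, top at 24 mm | 13 mm, 0.22 rad, 25 mm |
| Slide box | about 2 mm from tray centre, under 0.01 rad off, top at 30 mm | 13 mm, 0.22 rad, 31 mm |
| Forceps (kit tray frame) | x +1, y +40 mm, 0.01 rad off | x within 16 mm, y 31–57 mm, 0.2 rad |
| Probe (kit tray frame) | x −2, y −1 mm, under 0.01 rad off | x within 16 mm, y within 13 mm, 0.2 rad |

Both tools point the way of the spatula's blade. The gripper never came near the spatula, and it still lies in its lane at y −42 mm. I did not measure its movement against a precise starting pose.

**What did not go to plan:**
- **Missed first grasp:** my first grasp of the dispenser closed in the air above it. The wrist depth showed the fingertips about 34 mm behind the reported TCP, and I allowed for that in every later grasp.
- **Forceps shift:** the forceps moved about 12 mm with the gripper as it closed on them, and I corrected for this when placing them.
- **Tool tilt:** the tool's tilt crept up to about 0.07 rad by the end, but the probe stayed level because it was gripped lying flat.
- **Blade tray offset:** the dispenser's offset depends on which view I took the tray centre from. It ranges from 2 to 4 mm, well within the limit either way.

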